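# Take the calibrated pressure sensors off the test rig

## Robot

A 6-joint arm with a two-finger parallel gripper is mounted at the origin on the work surface. World frame = base frame: x ahead of the robot, y to its left, z up, the work surface at z = 0. Lengths are in mm, angles in rad, forces in N, time in s.
With the tool pointing down it reaches from about 275 to 1000 mm from the base axis. Payload 8.4 kg.
Tool frame: the origin (TCP) lies at the very end of the fingers, on their centre line; the grasp point (between the pads) lies 19 mm behind it; z points along the fingers, y is the line along which they close (so a half turn about z gives the same grasp; the last joint's range is limited). The gripper opens to 85 mm and grips with 20 to 120 N. Pads are 22 mm wide; open, the fingers measure 114 mm over their backs; the gripper's body (76 mm by 85 mm) begins 54 mm behind the grasp point. The pads swing forward as they close: fully open they stand 13 mm farther back than shut.
Start: joints at [-1.165, 0.353, 1.633, -0, 1.155, -0.002], TCP at [247.868, -573.75, 231.281] pointing down, gripper open.
Joint ranges: [-2.63, 2.63], [-0.92, 2.1], [0.06, 2.66], [-1.3, 4.44], [0, 2.69], [-3.02, 3.02]. Speed limits (rad/s): [2.22, 2.22, 2.79, 3.14, 3.14, 3.14].

## Interface

Orientations are given as a unit quaternion [x, y, z, w].
In Python, from plant import get_state, grab_frame, camera_info, finish_job gives the robot as it stands. The module is installed in compiled form; this text tells all that it offers.
- The arm moves only by the tool send_rows, never from a script. Its argument "deltas" is a list of rows, each a list of 3 entries, a list of its own where there are three numbers: the shift along the tool's x, y, z in m, then the turn, a rotation vector about the tool's x, y, z in rad, then the finger opening in m, from 0 to 0.0854. A call has 1 to 12 rows; each row shifts and turns the commanded pose from where the row before left it, along the tool's axes as they then stand; what a row does not reach is not made up. A row lasts 1/10 s, in which the tool goes at most 50 mm and 8.59 degrees, less where a joint would pass 70% of its speed; a pose out of reach is approached as far as the arm can. A call with a gripper value outside its range is refused whole. The fingers move at their own pace and stop on an object; "force" is the grip in N (left out, the last holds). Time passes only in rows, so rows that do not move let the fingers close. It gives the time, the measured TCP pose, the force, the opening and the grip force at its end, in the units of the state.
- get_state(): the state, without advancing time (a new reading comes with each control period).
- grab_frame(name): name is "side" or "top" or "wrist"; returns (picture, depth): 400x640x3 uint8, red, green, blue; 400x640 float32, mm along the optical axis (not along the pixel's ray), 0 where there is no reading.
- camera_info(name): a dict with "K" (3x3 intrinsics, pixels), "dist_coeffs" ([k1, k2, p1, p2, k3] as OpenCV has them; the pictures are not rectified), "pose" (4x4, takes a point from camera to world coordinates). Camera axes: x right, y down, z forward; pixel columns grow to the right and rows downward; lengths in mm; the calibration is good to about 2 mm. A picture is of the moment at which its call begins: read the wrist's pose just before it. camera_info takes no time and is no camera call; for the wrist camera it gives the pose at the moment of the call.
- finish_job(): hands the job in; it is judged then, once.
The state is a dict: "time_s": time; "joint_positions": joint angles; "joint_velocities": joint speeds; "tau": joint torques, N m; "position": TCP position; "ee_rot": TCP orientation; "contact_force": force on the tool from outside, world axes, zero at the start; "torque": the same for the moment, N m; "gripper_width": finger opening in mm; "grip_force": force on a finger pad.
Only numpy, scipy, OpenCV 4.12 (cv2) and the standard library are available. Lean on these libraries where they do the work, as an engineer would, in place of code of your own. Each camera call takes 0.05 s, during which the arm holds its last target. There are 200 camera calls.

## Task

The calibration is over, so strip the pressure rig safely: first turn the lever of the shut-off valve fully closed, then, with every sensor still screwed in, press the bleed plunger right down to its stop and hold it there for a good second before letting it come back up. After that unscrew every sensor from its port, draw it straight out and lay it down flat on the floor of the grey tray, none on top of another; leave the valve closed and the other things on the table where they are.

Things in the scene. Friction and masses are not known exactly. Their poses are not given: they have to be found in the camera images.
- rig: Fixed test rig. Origin on the table under the middle port; x away from the robot, y along the bar. Aluminium bar: x -30 to 30 mm, y -185 to 135, height 100 to 160 mm, three ports 100 mm apart in its front face (x = -30). Bleed valve on top at y = -155, shut-off valve at y = 165. Behind the bar an air tank (118 mm high, x 72 to 158) and a gauge (257 mm high, x 54 to 86, y 8 to 92). Base plate x -35 to 180.
- port0 (a point): Mouth of the right-hand port, rig y = -100 mm, on the bar's front face, 130 mm above the table. May be empty. Right-hand thread: seen from the connector end the sensor unscrews anticlockwise (negative about its own x). Hand tight, about 0.12 N m; backs out 8 mm a turn; lets go after about 3.4 rad, before that it cannot be pulled out; farther turning is harmless. Then it is drawn straight out.
- port1 (a point): Mouth of the middle port, on the bar's front face, 130 mm above the table. May be empty. Right-hand thread: seen from the connector end the sensor unscrews anticlockwise (negative about its own x). Hand tight, about 0.12 N m; backs out 8 mm a turn; lets go after about 3.4 rad, before that it cannot be pulled out; farther turning is harmless. Then it is drawn straight out.
- port2 (a point): Mouth of the left-hand port, rig y = +100 mm, on the bar's front face, 130 mm above the table. May be empty. Right-hand thread: seen from the connector end the sensor unscrews anticlockwise (negative about its own x). Hand tight, about 0.12 N m; backs out 8 mm a turn; lets go after about 3.4 rad, before that it cannot be pulled out; farther turning is harmless. Then it is drawn straight out.
- valve (a joint): Lever of the shut-off (ball) valve, rad: 0 is open, lever in line with the bar, pointing to the rig's +y; it turns level, clockwise seen from above, to 1.57, fully closed, pointing to the rig's +x (away from the robot), against a stop. Upright pivot at rig x = 0, y = 165 mm. It stays where it is left; needs about 0.15 N m.
- valve_grip (a point): Point on the valve lever's black grip, 70 mm from the pivot and 174 mm above the table; the grip is 72 mm long (33 to 105 mm from the pivot), 26 mm wide and 14 mm thick.
- bleed (a joint): Travel of the spring plunger of the bleed valve, in m: 0 is up, 0.014 is down on its stop. Takes 3 N to start and 9 N at the stop; it springs back up when let go.
- bleed_top (a point): Centre of the top of the bleed plunger's round black head (44 mm in diameter), 224 mm above the table when up; it is pressed straight down.
- sensor0: Pressure sensor, 0.2 kg, round about its own x, one of 3 alike (2 or 3 present), in any port. Along x: steel housing 32 mm diameter from -30 to +30 mm (origin at its middle), hex collar 36 mm over flats to +45, brass threaded shank 22 mm diameter to +81 (screwed in, x points into the bar); black connector 25 mm diameter from -30 to -50. Screwed in, the origin is 47 mm in front of the bar's face.
- sensor1: Pressure sensor, 0.2 kg, round about its own x, one of 3 alike (2 or 3 present), in any port. Along x: steel housing 32 mm diameter from -30 to +30 mm (origin at its middle), hex collar 36 mm over flats to +45, brass threaded shank 22 mm diameter to +81 (screwed in, x points into the bar); black connector 25 mm diameter from -30 to -50. Screwed in, the origin is 47 mm in front of the bar's face.
- sensor2: Pressure sensor, 0.2 kg, round about its own x, one of 3 alike (2 or 3 present), in any port. Along x: steel housing 32 mm diameter from -30 to +30 mm (origin at its middle), hex collar 36 mm over flats to +45, brass threaded shank 22 mm diameter to +81 (screwed in, x points into the bar); black connector 25 mm diameter from -30 to -50. Screwed in, the origin is 47 mm in front of the bar's face.
- tray: Loose open grey plastic tray, 0.9 kg, outside 190 mm along its own x, 250 mm along its own y and 32 mm high, walls and floor 5 mm thick. Origin at the centre of its underside, z up. A sensor lying on its floor has its origin about 22 mm above the tray's underside.
- meter: Bystander: black clamp meter, about 180 x 62 x 37 mm, leave alone.
- reel: Bystander: upright reel of solder, 60 mm in diameter, 50 mm high, leave alone.
- screwdriver: Bystander: screwdriver 190 mm long, leave alone.
- fusebox: Bystander: small flat cardboard box, 70 x 90 x 32 mm, leave alone.
Things that resemble listed ones, but are neither listed nor needed, are in the scene too. Leave any purple look-alike of the sensor2 alone.

How it is judged (in metres and radians):
On the way, in this order (a step that is already met when the one before it is completed fails the run):
1. the shut-off valve is turned fully closed, every sensor still in its port (value of joint valve above 1.45 rad and x of each of sensor0, sensor1, sensor2 in the frame of rig above -0.09 m), for 0.2 s.
2. the bleed plunger is held on its stop, the valve closed and every sensor still in its port (value of joint bleed above 0.0122 m and value of joint valve above 1.42 rad and x of each of sensor0, sensor1, sensor2 in the frame of rig above -0.09 m), for 0.7 s.
3. every sensor is unscrewed and drawn clear of its port ((x of sensor0 in the frame of rig below -0.12 m or height (world z) of sensor0 below 0.09 m) and (x of sensor1 in the frame of rig below -0.12 m or height (world z) of sensor1 below 0.09 m) and (x of sensor2 in the frame of rig below -0.12 m or height (world z) of sensor2 below 0.09 m)), for 0.1 s.
At the end, for the whole second after the job is handed in: Valve closed (within 0.15 rad), bleed plunger up (within 4 mm); every sensor lies at rest on the tray's floor: origin within 75 mm (tray x) and 108 mm (tray y) of its centre and 12 to 34 mm above its underside, axis level within 0.17 rad (value of joint valve above 1.42 rad and value of joint bleed below 0.004 m and x of sensor0 in the frame of tray between -0.075 and 0.075 m and y of sensor0 in the frame of tray between -0.108 and 0.108 m and z of sensor0 in the frame of tray between 0.012 and 0.034 m and angle between sensor0's own x axis and vertical between 1.4 and 1.74 rad and linear speed of each of sensor0, sensor1, sensor2 below 0.02 m/s and x of sensor1 in the frame of tray between -0.075 and 0.075 m and y of sensor1 in the frame of tray between -0.108 and 0.108 m and z of sensor1 in the frame of tray between 0.012 and 0.034 m and angle between sensor1's own x axis and vertical between 1.4 and 1.74 rad and x of sensor2 in the frame of tray between -0.075 and 0.075 m and y of sensor2 in the frame of tray between -0.108 and 0.108 m and z of sensor2 in the frame of tray between 0.012 and 0.034 m and angle between sensor2's own x axis and vertical between 1.4 and 1.74 rad); the robot touches nothing.
It fails at once if one of the bystanders is disturbed (moved over 40 mm) (distance of any of meter, reel, screwdriver, fusebox from where it was at the start of the episode above 0.04 m).
Of sensor0, sensor1, sensor2 only 2 to 3 are there at a start; the rules pass over those that are not, and their reading is None.
At some moment in a run one of tray may be knocked a few centimetres aside while the robot is not near it.
Once in a run the grip may slacken for a moment while it holds something.
It also fails if it takes over 210 s, if anything falls off the work surface, if the arm or the gripper's body presses on something with over 40 N, if the wrist force passes 120 N, or if a joint passes its speed limit or range.

## Working session

There is one attempt and no reset: what is moved stays moved. The work goes in short steps, Python scripts to look and compute and a tool call to move; the robot and the scene stay as the last step left them, time stands still between calls to the robot, and variables do not carry over. Pictures are saved under pics/ and viewed, at most 14 in all, crops included, and the job is handed in when it is done.

Besides the shell and the picture viewer there is one more tool, called by a JSON object that holds its "method" and its "body". send_rows: Moves the arm, as the interface text tells. Its arguments: {"type":"object","properties":{"deltas":{"type":"array"},"force":{"type":"number"}},"required":["deltas"]}

```bash
mkdir -p pics
cat > h.py <<'E'
import numpy as np, cv2
from plant import get_state, grab_frame, camera_info
from scipy.spatial.transform import Rotation as R
def snap(n,f):
    i=camera_info(n); p,d=grab_frame(n); cv2.imwrite('pics/'+f+'.png',p[:,:,::-1]); np.savez('pics/'+f+'.npz',p=p,d=d,K=i['K'],D=i['dist_coeffs'],T=i['pose']); return load(f)
def load(f): return np.load('pics/'+f+'.npz')
def cloud(z):
    d=z['d']; h,w=d.shape; u,v=np.meshgrid(np.arange(w),np.arange(h))
    q=cv2.undistortPoints(np.stack([u,v],-1).reshape(-1,1,2).astype(float),z['K'],z['D']).reshape(h,w,2)
    P=np.dstack([q*d[...,None],d]); T=z['T']; W=P@T[:3,:3].T+T[:3,3]; W[d==0]=np.nan; return W
def project(z,X):
    T=np.linalg.inv(z['T']); r=cv2.Rodrigues(T[:3,:3])[0]
    return cv2.projectPoints(np.array(X,float).reshape(-1,1,3),r,T[:3,3],z['K'],z['D'])[0].reshape(-1,2)
E
python3 - <<'E'
from h import *
for n in ['top','side']:
    z=snap(n,n+'0'); print(n,z['T'].round(2).tolist(),z['K'][0,0])
s=get_state(); print(s)
E
```

```text
top [[-0.01, -1.0, 0.07, 349.64], [-1.0, 0.01, -0.02, 88.27], [0.02, -0.07, -1.0, 1607.77], [0.0, 0.0, 0.0, 1.0]] 500.2788277630575
side [[-1.0, -0.06, 0.05, 385.88], [-0.08, 0.73, -0.68, 779.81], [0.0, -0.68, -0.73, 912.67], [0.0, 0.0, 0.0, 1.0]] 441.97264188400965
{'time_s': 0.1, 'joint_positions': array([-1.16536483e+00,  3.53577611e-01,  1.63404414e+00, -2.18491683e-06,
        1.15522910e+00, -2.37916594e-03]), 'joint_velocities': array([ 0.00018837, -0.00142637, -0.00155539,  0.00016946, -0.00172293,
        0.00105359]), 'tau': array([ 1.52341570e-03, -6.06355977e+01, -3.42821431e+01,  1.30884482e-04,
        3.99262353e-03,  7.81842857e-06]), 'position': array([ 247.71780951, -573.3463556 ,  230.64425158]), 'ee_rot': array([ 9.79282954e-01,  2.02495681e-01, -1.26902092e-04, -6.16165545e-04]), 'contact_force': array([-0.92811257,  0.31286332,  0.20840718]), 'torque': array([ 0.00699117, -0.01078931,  0.02934286]), 'grip_force': 0.0, 'gripper_width': 85.10797901489133}
```

View pics/top0.png

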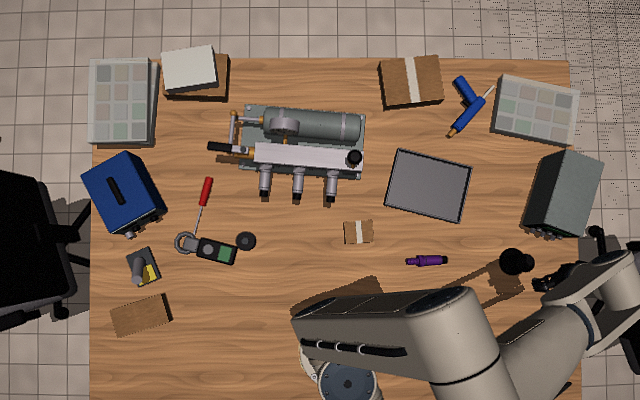

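View pics/side0.png

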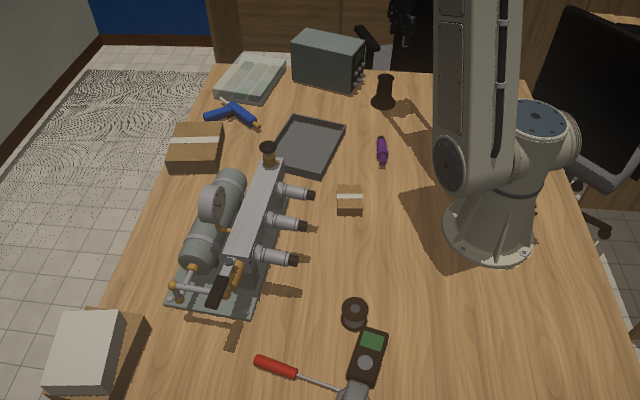

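Top view: the rig's sensors are at (265,182), (298,184) and (331,186). The purple one at (427,260) is the look-alike. The lever grip is the black bar at (222,147), not the screwdriver. The bleed head is at (354,157), while the black knob at (515,262) and the reel at (245,240) are not. The tray is the grey one at (428,185), not the organisers at (122,100) and (535,110).

```bash
cat > meas.py <<'E'
from h import *
def rect(P): 
    (c,s,a)=cv2.minAreaRect(P.astype(np.float32)); return np.round(c,1),np.round(s,1),round(a,2)
def tray(z):
    W=cloud(z); u0,v0=370,140
    W=W[135:235,375:485].reshape(-1,3); 
    w=W[(W[:,2]>25)&(W[:,2]<40)]; f=W[(W[:,2]>0)&(W[:,2]<10)]
    return rect(w[:,:2]),len(w)
if __name__=='__main__':
    z=load('top0'); W=cloud(z)
    def box(u0,u1,v0,v1,a,b):
        Q=W[v0:v1,u0:u1].reshape(-1,3); return Q[(Q[:,2]>a)&(Q[:,2]<b)]
    b=box(225,370,125,180,154,166); print('bar',rect(b[:,:2]),b[:,2].mean(),len(b))
    for u in (265,298,331):
        q=box(u-12,u+12,165,210,138,152); q2=box(u-12,u+12,165,210,110,152); print('s',q.mean(0).round(1),rect(q[:,:2]),rect(q2[:,:2]))
    q=box(335,372,140,175,215,235); print('bleed',q.mean(0),rect(q[:,:2]))
    q=box(200,235,130,165,170,190); print('lever',q.mean(0),rect(q[:,:2]))
    q=box(200,235,130,165,100,190); print('lever',q.mean(0),rect(q[:,:2]))
    print(tray(z))
    for n,c in dict(meter=(215,250),reel=(245,240),fuse=(358,232),sd=(205,190),purple=(427,260),knob=(515,262)).items(): print(n,W[c[1],c[0]].round())
    cr=cv2.imread('pics/top0.png')[110:220,190:390]; cv2.imwrite('pics/crop0.png',cv2.resize(cr,None,fx=4,fy=4,interpolation=cv2.INTER_CUBIC))
E
python3 meas.py
```

```text
bar (array([593.5, 106.1]), array([348.1,  71.5]), 84.47) 160.2981249037112 1947
s [541.9 221.6 143. ] (array([532.2, 220.5]), array([32.2, 84.1]), 86.12) (array([535. , 224.8]), array([ 45.7, 102.1]), 73.1)
s [535.8 123.  142.9] (array([530.5, 114.1]), array([100. ,  64.4]), 13.54) (array([522.6, 129.3]), array([69.6, 98.3]), 83.91)
s [528.8  23.2 142.8] (array([517.4,  32. ]), array([59.1, 90.4]), 84.44) (array([513.4,  29.9]), array([69.8, 98. ]), 84.44)
bleed [584.18272052 -37.07301298 223.1464152 ] (array([585.1, -36.9]), array([39.5, 41.3]), 86.32)
lever [620.8175102  344.51252949 181.05869871] (array([621.1, 343.6]), array([78.5, 26.4]), 81.96)
lever [628.17683946 338.95630819 169.79084902] (array([645.9, 338.8]), array([78.4, 77.4]), 79.69)
((array([ 563.3, -303. ]), array([252.3, 272.7]), 75.2), 483)
meter [323. 386.  39.]
reel [353. 290.  51.]
fuse [375. -63.  36.]
sd [513. 420.  27.]
purple [ 284. -278.   43.]
knob [ 276. -543.   88.]
```

View pics/crop0.png

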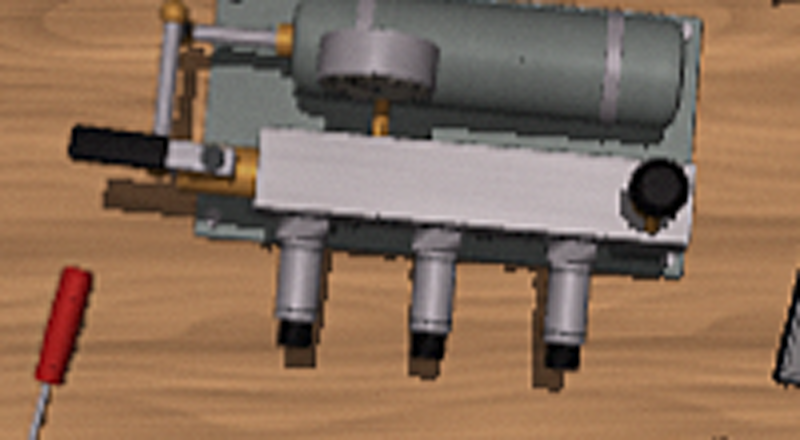

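The crop shows three grey sensors screwed in (connectors at crop (295,333), (427,345) and (562,355)), the lever grip at (120,147) in line with the bar, and the bleed head at (658,187). Next I yaw the tool to the rig axes and raise it.

```bash
cat >> h.py <<'E'
T0=-0.0958; O=np.array([599.2,116.8]); X=np.array([np.cos(T0),np.sin(T0)]); Y=np.array([-X[1],X[0]])
def rig(p): p=np.asarray(p,float); d=p[...,:2]-O; return np.stack([d@X,d@Y,p[...,2]],-1)
def st():
    s=get_state(); r=R.from_quat(s['ee_rot']); M=np.column_stack([np.r_[X,0],-np.r_[Y,0],[0,0,-1]])
    print('t',round(s['time_s'],1),'rig',rig(s['position']).round(1),'toolrot vs rig',R.from_matrix(M.T@r.as_matrix()).as_rotvec().round(3),'F',s['contact_force'].round(1),'w',round(s['gripper_width'],1),'gf',round(s['grip_force'],1),'q',s['joint_positions'].round(2))
    open('log.txt','a').write(repr((s['joint_positions'].tolist(),s['position'].tolist(),s['ee_rot'].tolist()))+'\n')
E
python3 - <<'E'
from h import *
st(); Q=rig(cloud(load('top0'))).reshape(-1,3)
for x0 in range(-40,200,20):
  print(x0,[int(np.nanmax(np.r_[0,Q[(Q[:,0]>x0)&(Q[:,0]<x0+20)&(Q[:,1]>y0)&(Q[:,1]<y0+20)][:,2]])) for y0 in range(100,300,20)])
E
```

```text
t 0.1 rig [-283.9 -720.6  230.6] toolrot vs rig [ 0.001 -0.    -0.504] F [-0.9  0.3  0.2] w 85.1 gf 0.0 q [-1.17  0.35  1.63 -0.    1.16 -0.  ]
-40 [166, 163, 20, 18, 21, 8, 7, 5, 9, 7]
-20 [168, 169, 186, 187, 184, 191, 188, 186, 184, 6]
0 [167, 167, 184, 190, 186, 187, 187, 186, 184, 6]
20 [167, 171, 0, 0, 20, 143, 0, 0, 0, 0]
40 [19, 16, 20, 18, 24, 143, 8, 8, 11, 9]
60 [105, 91, 20, 20, 19, 144, 4, 10, 7, 8]
80 [116, 111, 18, 19, 21, 144, 5, 13, 6, 7]
100 [122, 114, 86, 85, 132, 151, 133, 6, 10, 9]
120 [121, 116, 17, 75, 16, 140, 0, 8, 10, 7]
140 [111, 101, 23, 17, 20, 8, 5, 7, 6, 7]
160 [20, 17, 19, 20, 20, 8, 7, 8, 8, 7]
180 [9, 10, 8, 8, 6, 7, 7, 67, 66, 68]
```

{"method": "send_rows", "body": {"deltas": [[[0,0,-0.025],[0,0,0.1263],0.0],[[0,0,-0.025],[0,0,0.1263],0.0],[[0,0,-0.025],[0,0,0.1263],0.0],[[0,0,-0.025],[0,0,0.1263],0.0]], "force": 40}}

```text
time_s: 0.5
position: [247.8, -573.4, 331.8]
ee_rot: [0.999, -0.051, -0.0, -0.0]
contact_force: [0.6, 0.0, -0.1]
gripper_width: 28.2
grip_force: 0.0
```

{"method": "send_rows", "body": {"deltas": [[[0.011,-0.048,0],[0,0,0],0.0],[[0.011,-0.048,0],[0,0,0],0.0],[[0.011,-0.048,0],[0,0,0],0.0],[[0.011,-0.048,0],[0,0,0],0.0],[[0.011,-0.048,0],[0,0,0],0.0],[[0.011,-0.048,0],[0,0,0],0.0],[[0.011,-0.048,0],[0,0,0],0.0],[[0.011,-0.048,0],[0,0,0],0.0],[[0.011,-0.048,0],[0,0,0],0.0],[[0.011,-0.048,0],[0,0,0],0.0]]}}

```text
time_s: 1.5
position: [404.0, -104.8, 331.3]
ee_rot: [0.999, -0.049, 0.0, 0.0]
contact_force: [1.9, -0.5, -0.0]
gripper_width: 0.0
grip_force: 0.0
```

```bash
python3 -c "
from h import *
st()"
```

```text
t 1.5 rig [-173.1 -239.2  331.3] toolrot vs rig [-0.     0.     0.002] F [ 1.9 -0.5 -0. ] w 0.0 gf 0.0 q [-0.26 -0.08  1.91 -0.    1.3   1.41]
```

{"method": "send_rows", "body": {"deltas": [[[0.011,-0.048,0],[0,0,0],0.0],[[0.011,-0.048,0],[0,0,0],0.0],[[0.011,-0.048,0],[0,0,0],0.0],[[0.011,-0.048,0],[0,0,0],0.0],[[0.011,-0.048,0],[0,0,0],0.0],[[0.011,-0.048,0],[0,0,0],0.0],[[0.011,-0.048,0],[0,0,0],0.0],[[0.011,-0.048,0],[0,0,0],0.0],[[0.011,-0.048,0],[0,0,0],0.0],[[0.011,-0.048,0],[0,0,0],0.0]]}}

```text
time_s: 2.5
position: [560.3, 362.3, 330.8]
ee_rot: [0.999, -0.049, -0.0, 0.0]
contact_force: [1.3, -0.3, 0.8]
gripper_width: -0.3
grip_force: 0.0
```

{"method": "send_rows", "body": {"deltas": [[[0,0,0.04],[0,0,0],0.0],[[0,0,0.04],[0,0,0],0.0],[[0,0,0.04],[0,0,0],0.0],[[0,0,0.045],[0,0,0],0.0],[[0,0,0],[0,0,0],0.0]]}}

```text
time_s: 3.0
position: [556.3, 357.9, 159.6]
ee_rot: [0.999, -0.049, -0.005, 0.003]
contact_force: [-0.3, -0.3, -0.8]
gripper_width: 0.1
grip_force: 0.0
```

Run:
```python
from h import *
st()
for ph in np.linspace(0,1.57,9):
    l=np.array([np.sin(ph),np.cos(ph)]);n=np.array([np.cos(ph),-np.sin(ph)]); print(round(ph,2),(np.array([0,165])+80*l-26*n).round(0))
```

```text
t 3.0 rig [-65.7 235.9 159.6] toolrot vs rig [-0.007 -0.009  0.001] F [-0.3 -0.3 -0.8] w 0.1 gf 0.0 q [ 0.57  0.48  1.6  -0.    1.07  2.24]
0.0 [-26. 245.]
0.2 [-10. 249.]
0.39 [  7. 249.]
0.59 [ 23. 246.]
0.78 [ 38. 240.]
0.98 [ 52. 231.]
1.18 [ 64. 220.]
1.37 [ 73. 206.]
1.57 [ 80. 191.]
```

{"method": "send_rows", "body": {"deltas": [[[0.02,-0.004,-0.004],[0,0,0],0.0],[[0.02,-0.004,0],[0,0,0],0.0],[[0.008,-0.002,0],[0,0,0],0.0],[[0.008,-0.002,0],[0,0,0],0.0],[[0.017,0,0],[0,0,0],0.0],[[0.016,0.003,0],[0,0,0],0.0],[[0.015,0.006,0],[0,0,0],0.0],[[0.014,0.009,0],[0,0,0],0.0],[[0.012,0.011,0],[0,0,0],0.0],[[0,0,0],[0,0,0],0.0]]}}

```text
time_s: 4.0
position: [689.8, 328.4, 170.3]
ee_rot: [0.999, -0.05, 0.001, 0.0]
contact_force: [-0.8, 0.1, 0.4]
gripper_width: -0.3
grip_force: 0.0
```

```bash
python3 -c "
from h import *
st()"
```

```text
t 4.0 rig [ 70.  219.3 170.3] toolrot vs rig [-0.     0.001  0.004] F [-0.8  0.1  0.4] w -0.3 gf 0.0 q [ 0.44  0.62  1.35 -0.    1.18  2.11]
```

{"method": "send_rows", "body": {"deltas": [[[0.005,0.013,0.003],[0,0,0],0.0],[[0.005,0.01,0],[0,0,0],0.0],[[0,0.004,0],[0,0,0],0.0],[[0,0.003,0],[0,0,0],0.0],[[0,0,0],[0,0,0],0.0]]}}

```text
time_s: 4.5
position: [694.8, 299.4, 167.4]
ee_rot: [0.999, -0.049, -0.0, 0.0]
contact_force: [-0.9, 0.1, 0.2]
gripper_width: -0.2
grip_force: 0.0
```

```bash
python3 -c "
from h import *
st(); z=snap('top','top1'); cr=z['p'][90:190,170:300,::-1]; cv2.imwrite('pics/crop1.png',cv2.resize(cr,None,fx=4,fy=4))"
```

```text
t 4.5 rig [ 77.7 190.9 167.4] toolrot vs rig [-0.    -0.     0.002] F [-0.9  0.1  0.2] w -0.2 gf 0.0 q [ 0.41  0.61  1.37 -0.    1.16  2.07]
```

View pics/crop1.png

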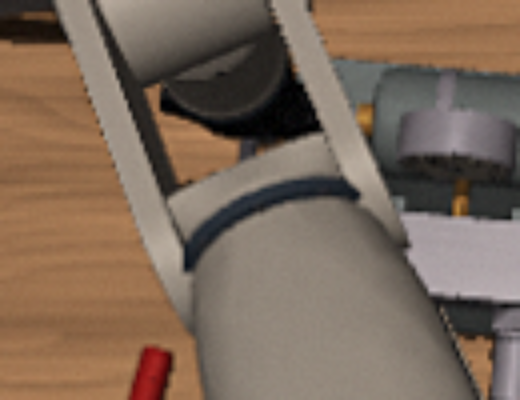

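The arm hides the lever in that picture. I'll push on in small steps until the stop is felt.

{"method": "send_rows", "body": {"deltas": [[[0,0.002,0.002],[0,0,0],0.0],[[0,0.002,0],[0,0,0],0.0],[[0,0,0],[0,0,0],0.0],[[0,0,0],[0,0,0],0.0]]}}

```text
time_s: 4.95
position: [694.7, 298.4, 165.7]
ee_rot: [0.999, -0.048, 0.001, -0.002]
contact_force: [1.3, 8.6, 0.5]
gripper_width: 0.0
grip_force: 4.4
```

```bash
python3 -c "
from h import *
st(); z=snap('wrist','w1'); z=snap('side','s1')
a=cv2.resize(cv2.imread('pics/w1.png'),(500,312)); b=cv2.imread('pics/s1.png')[180:340,130:380]; b=cv2.resize(b,(500,280)); cv2.imwrite('pics/c1.png',np.vstack([a,b]))"
```

```text
t 5.0 rig [ 77.7 189.9 165.7] toolrot vs rig [0.004 0.001 0.001] F [1.3 8.6 0.5] w 0.0 gf 4.4 q [0.4  0.61 1.37 0.   1.16 2.07]
```

View pics/c1.png

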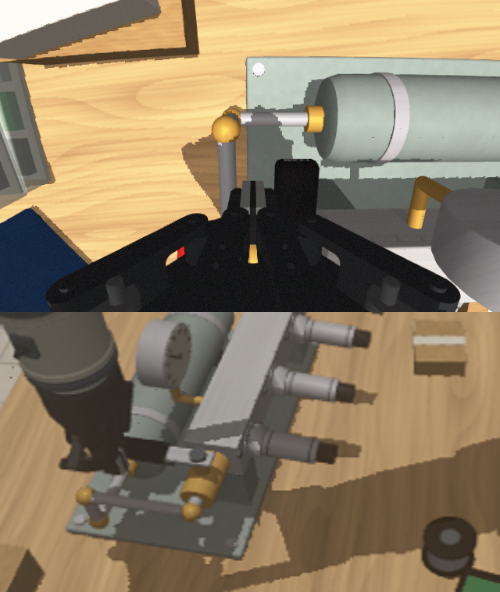

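The wrist part shows the lever grip at (297,190) pointing away along rig x, and the 8.6 N reaction means it is on its stop. I back off and go over to the bleed plunger.

{"method": "send_rows", "body": {"deltas": [[[0,-0.02,0],[0,0,0],0.0],[[0,0,-0.04],[0,0,0],0.0],[[0,0,-0.045],[0,0,0],0.0],[[0,0,-0.045],[0,0,0],0.0],[[-0.01,0.01,-0.02],[0,0,0],0.0],[[-0.01,0.04,0],[0,0,0],0.0],[[-0.01,0.04,0],[0,0,0],0.0],[[-0.01,0.045,0],[0,0,0],0.0],[[-0.01,0.045,0],[0,0,0],0.0],[[-0.01,0.045,0],[0,0,0],0.0],[[-0.01,0.045,0],[0,0,0],0.0],[[-0.008,0.045,0],[0,0,0],0.0]]}}

```text
time_s: 6.25
position: [587.5, 9.1, 315.4]
ee_rot: [0.999, -0.048, -0.0, 0.0]
contact_force: [1.1, -1.2, 0.1]
gripper_width: 0.3
grip_force: 0.0
```

{"method": "send_rows", "body": {"deltas": [[[0,0.045,0],[0,0,0],0.0],[[0,0,0],[0,0,0],0.0],[[0,0,0],[0,0,0],0.0]]}}

```text
time_s: 6.55
position: [584.0, -35.1, 315.4]
ee_rot: [0.999, -0.05, -0.0, -0.0]
contact_force: [0.0, 0.8, -0.4]
gripper_width: 0.2
grip_force: 0.0
```

```bash
python3 -c "
from h import *
st(); z=snap('wrist','w2'); W=rig(cloud(z))
m=(np.abs(W[...,2]-224)<7)&(np.abs(W[...,0])<60)&(np.abs(W[...,1]+155)<60); print('bleed rig',W[m].mean(0), m.sum(), W[m].min(0),W[m].max(0))
z=snap('top','top2'); L=rig(cloud(z))[90:190,190:300].reshape(-1,3); L=L[(L[:,2]>172)&(L[:,2]<192)&(L[:,1]>140)&(L[:,1]<290)]; print('lever',L.mean(0),len(L)); r=cv2.minAreaRect(L[:,:2].astype(np.float32)); print(r)
"
```

```text
t 6.5 rig [  -0.6 -152.7  315.4] toolrot vs rig [ 0.    -0.     0.003] F [ 0.   0.8 -0.4] w 0.2 gf 0.0 q [-0.06  0.22  1.62  0.    1.3   1.61]
bleed rig [   2.40331664 -158.30382163  222.66880453] 1993 [ -19.60421839 -179.54489269  217.00809417] [  22.04637337 -137.51537582  226.47936491]
lever [ 47.11893657 164.33278466 180.50621419] 335
((44.61023712158203, 165.42283630371094), (26.837078094482422, 118.4197769165039), 89.3605728149414)
```

The lever is closed, at about 89.4°. Now I press the bleed plunger.

{"method": "send_rows", "body": {"deltas": [[[0.0015,0.0055,0.03],[0,0,0],0.0],[[0,0,0.03],[0,0,0],0.0],[[0,0,0.02],[0,0,0],0.0],[[0,0,0.008],[0,0,0],0.0],[[0,0,0.006],[0,0,0],0.0],[[0,0,0.006],[0,0,0],0.0],[[0,0,0.005],[0,0,0],0.0],[[0,0,0.003],[0,0,0],0.0],[[0,0,0],[0,0,0],0.0],[[0,0,0],[0,0,0],0.0]]}}

```text
time_s: 7.65
position: [585.4, -39.5, 210.0]
ee_rot: [0.999, -0.049, 0.001, -0.001]
contact_force: [-7.2, 4.3, 15.6]
gripper_width: -0.2
grip_force: 7.9
```

```bash
python3 -c "
from h import *
st()"
```

```text
t 7.7 rig [   1.2 -156.9  210. ] toolrot vs rig [0.001 0.002 0.001] F [-7.2  4.3 15.6] w -0.2 gf 7.9 q [-0.07  0.31  1.74  0.    1.09  1.6 ]
```

{"method": "send_rows", "body": {"deltas": [[[0,0,0.001],[0,0,0],0.0],[[0,0,0],[0,0,0],0.0],[[0,0,0],[0,0,0],0.0],[[0,0,0],[0,0,0],0.0],[[0,0,0],[0,0,0],0.0],[[0,0,0],[0,0,0],0.0],[[0,0,0],[0,0,0],0.0],[[0,0,0],[0,0,0],0.0],[[0,0,0],[0,0,0],0.0],[[0,0,0],[0,0,0],0.0],[[0,0,0],[0,0,0],0.0],[[0,0,0],[0,0,0],0.0]]}}

```text
time_s: 8.85
position: [585.5, -39.5, 209.9]
ee_rot: [0.999, -0.049, 0.001, -0.001]
contact_force: [-9.3, 4.2, 23.4]
gripper_width: -0.3
grip_force: 11.6
```

{"method": "send_rows", "body": {"deltas": [[[0,0,-0.01],[0,0,0],0.0],[[0,0,-0.01],[0,0,0],0.0],[[0,0,-0.03],[0,0,0],0.0],[[0,0,-0.04],[0,0,0],0.06],[[-0.04,0,0],[0,0,0],0.06],[[-0.04,0,0],[0,0,0],0.06],[[-0.03,-0.03,0],[0,0,0],0.06],[[-0.02,-0.03,0],[0,0,0],0.06],[[0,0,0],[0,0,0],0.06],[[0,0,0],[0,0,0],0.06]]}}

```text
time_s: 9.85
position: [461.8, 32.3, 297.2]
ee_rot: [0.999, -0.048, 0.001, 0.0]
contact_force: [0.1, -0.4, 1.1]
gripper_width: 60.3
grip_force: 0.0
```

Run:
```python
from h import *
st(); z=snap('wrist','w3'); W=rig(cloud(z)); 
t=snap('top','top3'); V=rig(cloud(t))
m=(np.abs(W[...,0]+77)<25)&(W[...,2]>128)&(W[...,2]<152)
for y in(-100,0,100):
    for A in (W,V):
        Q=A[(np.abs(A[...,0]+77)<28)&(A[...,2]>136)&(A[...,2]<150)&(np.abs(A[...,1]-y)<25)]
        if len(Q): print(y,len(Q),Q.mean(0).round(1),np.percentile(Q,[2,98],axis=0).round(1).tolist())
B=V[(np.abs(V[...,1]+155)<18)&(np.abs(V[...,0])<18)]; print('bleed',np.nanmedian(B[:,2]))
# FK fit
from scipy.optimize import least_squares
D=[eval(l) for l in open('log.txt')]
def fk(p,q):
    h,a1,L2,a3,L4,d6=p
    Rz=lambda a:R.from_euler('z',a); Ry=lambda a:R.from_euler('y',a)
    r=Rz(q[0]); x=np.array([0,0,h])+r.apply([a1,0,0]); r=r*Ry(q[1]); x=x+r.apply([0,0,L2]); r=r*Ry(q[2]); x=x+r.apply([a3,0,L4]); r=r*Rz(q[3])*Ry(q[4]); x=x+r.apply([0,0,d6]); return x,r*Rz(q[5])
f=lambda p:np.concatenate([fk(p,q)[0]-x for q,x,_ in D])
s=least_squares(f,[300,0,450,0,450,250]); print(s.x.round(1),np.abs(s.fun).max()); q,x,o=D[-1]; print((fk(s.x,q)[1].inv()*R.from_quat(o)).as_rotvec())
```

```text
t 9.8 rig [-128.7  -97.2  297.2] toolrot vs rig [-0.     0.002 -0.   ] F [ 0.1 -0.4  1.1] w 60.3 gf 0.0 q [ 0.07  0.03  1.89 -0.    1.22  1.73]
-100 1419 [ -74.9 -103.6  140. ] [[-103.3, -115.7, 136.2], [-50.4, -91.7, 143.7]]
0 1362 [-74.7  -4.8 140. ] [[-103.4, -15.7, 136.2], [-50.1, 7.8, 143.7]]
0 147 [-76.1  -0.6 141.1] [[-104.1, -14.5, 136.3], [-50.6, 12.3, 148.0]]
100 1332 [-74.8  94.  140. ] [[-103.7, 83.8, 136.3], [-50.0, 107.2, 143.7]]
100 141 [-76.4  99.3 141.1] [[-103.6, 86.3, 136.4], [-50.3, 112.3, 147.1]]
bleed 224.17087015371362
[321.4   0.  568.   57.7 494.  370.8] 1.5043144926109022
[1.57756204e-16 1.94606127e-16 1.57079633e+00]
```

```bash
cat >> h.py <<'E'
from scipy.optimize import least_squares
P6=[321.4,0,568,57.7,494,370.8]
def fk(q,p=P6):
    h,a1,L2,a3,L4,d6=p
    Rz=lambda a:R.from_euler('z',a); Ry=lambda a:R.from_euler('y',a)
    r=Rz(q[0]); x=np.array([0,0,h])+r.apply([a1,0,0]); r=r*Ry(q[1]); x=x+r.apply([0,0,L2]); r=r*Ry(q[2]); x=x+r.apply([a3,0,L4]); r=r*Rz(q[3])*Ry(q[4]); x=x+r.apply([0,0,d6]); return x,r*Rz(q[5]+np.pi/2)
LO=np.array([-2.63,-.92,.06,-1.3,0,-3.02]);HI=np.array([2.63,2.1,2.66,4.44,2.69,3.02])
def ik(x,r,q0):
    f=lambda q:np.r_[(fk(q)[0]-x)/100,(fk(q)[1].inv()*r).as_rotvec()]
    s=least_squares(f,np.clip(q0,LO+.001,HI-.001),bounds=(LO,HI)); return s.x,np.abs(s.fun).max()
E
python3 - <<'E'
from h import *
s=get_state(); T=camera_info('wrist')['pose']; r=R.from_quat(s['ee_rot'])
print('cam in tool',r.inv().apply(T[:3,3]-s['position']).round(0))
for flip in (0,1):
  for y in (-102,-2,97):
    out=[]
    for sg in (1,-1):
      q=s['joint_positions'].copy(); q[5]-=np.pi*flip
      for t in np.linspace(0,sg*np.radians(60),9):
        sx=-1 if flip else 1
        M=np.column_stack([sx*np.r_[X,0],-sx*np.r_[Y,0],[0,0,-1]])
        # tilt about rig x so that gripper leans by t toward +y (t>0 )
        r=R.from_rotvec(t*np.r_[X,0])*R.from_matrix(M)
        c=np.r_[O-85*X+y*Y,130]; x=c+r.apply([0,0,14])
        q,e=ik(x,r,q); 
      out.append((q.round(2).tolist(),round(e,4)))
    print(flip,y,out)
E
```

```text
cam in tool [  72.    1. -143.]
0 -102 [([-0.54, 0.68, 1.94, 0.94, 1.32, 0.49], np.float64(0.0)), ([0.55, 0.74, 1.77, -0.76, 1.48, 2.65], np.float64(0.0))]
0 -2 [([-0.36, 0.65, 2.02, 1.09, 1.22, 0.49], np.float64(0.0)), ([0.67, 0.8, 1.61, -0.67, 1.6, 2.64], np.float64(0.0))]
0 97 [([-0.17, 0.64, 2.05, 1.26, 1.14, 0.5], np.float64(0.0)), ([0.76, 0.88, 1.43, -0.61, 1.72, 2.63], np.float64(0.0))]
1 -102 [([-0.54, 0.68, 1.94, 0.94, 1.32, -2.65], np.float64(0.0)), ([0.55, 0.74, 1.77, -0.76, 1.48, -0.49], np.float64(0.0))]
1 -2 [([-0.36, 0.65, 2.02, 1.09, 1.22, -2.65], np.float64(0.0)), ([0.67, 0.8, 1.61, -0.67, 1.6, -0.5], np.float64(0.0))]
1 97 [([-0.17, 0.64, 2.05, 1.26, 1.14, -2.64], np.float64(0.0)), ([0.76, 0.88, 1.43, -0.61, 1.72, -0.51], np.float64(0.0))]
```

{"method": "send_rows", "body": {"deltas": [[[0,0,0],[0,0,-0.1496],0.06],[[0,0,0],[0,0,-0.1496],0.06],[[0,0,0],[0,0,-0.1496],0.06],[[0,0,0],[0,0,-0.1496],0.06],[[0,0,0],[0,0,-0.1496],0.06],[[0,0,0],[0,0,-0.1496],0.06],[[0,0,0],[0,0,-0.1496],0.06],[[0,0,0],[0,0,-0.1496],0.06],[[0,0,0],[0,0,-0.1496],0.06],[[0,0,0],[0,0,-0.1496],0.06],[[0,0,0],[0,0,-0.1496],0.06]]}}

```text
time_s: 11.05
position: [462.1, 31.0, 296.2]
ee_rot: [0.713, 0.701, -0.0, 0.0]
contact_force: [-0.7, -1.5, -0.7]
gripper_width: 60.0
grip_force: 0.0
```

{"method": "send_rows", "body": {"deltas": [[[0,0,0],[0,0,-0.1496],0.06],[[0,0,0],[0,0,-0.1496],0.06],[[0,0,0],[0,0,-0.1496],0.06],[[0,0,0],[0,0,-0.1496],0.06],[[0,0,0],[0,0,-0.1496],0.06],[[0,0,0],[0,0,-0.1496],0.06],[[0,0,0],[0,0,-0.1496],0.06],[[0,0,0],[0,0,-0.1496],0.06],[[0,0,0],[0,0,-0.1496],0.06],[[0,0,0],[0,0,-0.1496],0.06],[[0,0,0],[0,0,0],0.06],[[0,0,0],[0,0,0],0.06]]}}

```text
time_s: 12.25
position: [461.7, 31.3, 296.2]
ee_rot: [0.051, 0.999, -0.0, -0.0]
contact_force: [0.1, 0.1, -1.0]
gripper_width: 59.8
grip_force: 0.0
```

Run:
```python
from h import *
st(); z=snap('wrist','w4'); W=rig(cloud(z)) 
for y in(-100,0,100):
    A=W;Q=A[(np.abs(A[...,0]+77)<28)&(A[...,2]>136)&(A[...,2]<150)&(np.abs(A[...,1]-y)<25)]
    if len(Q): print(y,len(Q),Q.mean(0).round(1),np.percentile(Q,[1,99],axis=0).round(1).tolist())
```

```text
t 12.2 rig [-128.6  -98.3  296.2] toolrot vs rig [ 0.    -0.    -3.135] F [ 0.1  0.1 -1. ] w 59.8 gf 0.0 q [ 0.06  0.03  1.89 -0.    1.22 -1.4 ]
-100 1139 [ -76.2 -103.2  140.1] [[-104.5, -115.7, 136.1], [-49.6, -90.9, 144.2]]
0 987 [-78.1  -4.  139.9] [[-104.4, -15.0, 136.2], [-51.0, 8.4, 143.7]]
100 1057 [-76.1  93.9 140. ] [[-104.4, 83.4, 136.2], [-49.3, 107.6, 144.0]]
```

{"method": "send_rows", "body": {"deltas": [[[-0.0436,-0.0047,0],[0,0,0],0.06],[[0,0,0.04],[0,0,0],0.06],[[0,0,0.04],[0,0,0],0.06],[[0,0,0.04],[0,0,0],0.06],[[0,0,0.04],[0,0,0],0.06],[[0,0,0.021],[0,0,0],0.06],[[0,0,0],[0,0,0],0.06],[[0,0,0],[0,0,0],0.06]]}}

```text
time_s: 13.1
position: [504.6, 22.9, 115.6]
ee_rot: [0.05, 0.999, -0.0, -0.0]
contact_force: [0.4, 0.0, 0.5]
gripper_width: 60.1
grip_force: 0.0
```

{"method": "send_rows", "body": {"deltas": [[[0,0.0018,-0.0001],[-0.131,0,0],0.06],[[0,0.0018,-0.0001],[-0.131,0,0],0.06],[[0,0.0018,-0.0001],[-0.131,0,0],0.06],[[0,0.0018,-0.0001],[-0.131,0,0],0.06],[[0,0.0018,-0.0001],[-0.131,0,0],0.06],[[0,0.0018,-0.0001],[-0.131,0,0],0.06],[[0,0,0],[0,0,0],0.02],[[0,0,0],[0,0,0],0.02],[[0,0,0],[0,0,0],0.02],[[0,0,0],[0,0,0],0.02],[[0,0,0],[0,0,0],0.02],[[0,0,0],[0,0,0],0.02]], "force": 60}}

```text
time_s: 14.3
position: [506.0, 32.6, 119.8]
ee_rot: [0.044, 0.923, 0.381, 0.02]
contact_force: [-0.0, -5.0, -2.2]
gripper_width: 31.2
grip_force: 42.7
```

Run:
```python
from h import *
st(); s=get_state(); print('axis pt rig',rig(s['position']-14*R.from_quat(s['ee_rot']).apply([0,0,1])))
z=snap('side','s5'); cv2.imwrite('pics/c5.png',cv2.resize(z['p'][100:320,180:460,::-1],None,fx=2,fy=2))
```

```text
t 14.3 rig [-84.7 -92.8 119.8] toolrot vs rig [ 0.004 -1.197  2.904] F [-0.  -5.  -2.2] w 31.2 gf 42.7 q [-0.41  0.5   1.99  0.84  1.12 -2.45]
axis pt rig [ -84.77493243 -102.62786158  129.69313407]
```

View pics/c5.png

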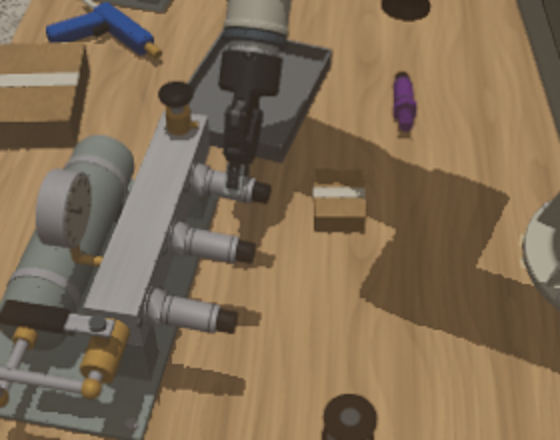

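The picture shows the gripper leaning to -y on the port-0 sensor at (235,185). The width is 31 mm, so the grip is good. Now the unscrewing swings.

{"method": "send_rows", "body": {"deltas": [[[0.0002,-0.002,-0.0001],[0.1428,0,0],0.02],[[0.0002,-0.002,-0.0001],[0.1428,0,0],0.02],[[0.0002,-0.002,-0.0001],[0.1428,0,0],0.02],[[0.0002,-0.002,-0.0001],[0.1428,0,0],0.02],[[0.0002,-0.002,-0.0001],[0.1428,0,0],0.02],[[0.0002,-0.002,-0.0001],[0.1428,0,0],0.02],[[0.0002,-0.002,-0.0001],[0.1428,0,0],0.02],[[0.0002,-0.002,-0.0001],[0.1428,0,0],0.02],[[0.0002,-0.002,-0.0001],[0.1428,0,0],0.02],[[0.0002,-0.002,-0.0001],[0.1428,0,0],0.02],[[0.0002,-0.002,-0.0001],[0.1428,0,0],0.02],[[0,0,0],[0,0,0],0.02]]}}

```text
time_s: 15.55
position: [501.9, 15.5, 120.1]
ee_rot: [0.043, 0.922, -0.384, -0.017]
contact_force: [0.2, -3.4, 13.2]
gripper_width: 29.5
grip_force: 64.3
```

Run:
```python
from h import *
st(); s=get_state(); print('axis pt rig',rig(s['position']-14*R.from_quat(s['ee_rot']).apply([0,0,1])), s['torque'])
```

```text
t 15.6 rig [ -87.2 -110.2  120.1] toolrot vs rig [0.006 1.205 2.899] F [ 0.2 -3.4 13.2] w 29.5 gf 64.3 q [ 0.45  0.57  1.86 -0.69  1.27 -0.62]
axis pt rig [ -87.25574472 -100.23290346  129.98408563] [ 0.09947604  0.09330374 -0.22395625]
```

{"method": "send_rows", "body": {"deltas": [[[0,0,0],[0,0,0],0.055],[[0,0,0],[0,0,0],0.055],[[0,0.002,-0.0001],[-0.1428,0,0],0.055],[[0,0.002,-0.0001],[-0.1428,0,0],0.055],[[0,0.002,-0.0001],[-0.1428,0,0],0.055],[[0,0.002,-0.0001],[-0.1428,0,0],0.055],[[0,0.002,-0.0001],[-0.1428,0,0],0.055],[[0,0.002,-0.0001],[-0.1428,0,0],0.055],[[0,0.002,-0.0001],[-0.1428,0,0],0.055],[[0,0.002,-0.0001],[-0.1428,0,0],0.055],[[0,0.002,-0.0001],[-0.1428,0,0],0.055],[[0,0.002,-0.0001],[-0.1428,0,0],0.055]]}}

```text
time_s: 16.75
position: [503.8, 31.9, 119.2]
ee_rot: [0.045, 0.947, 0.317, 0.017]
contact_force: [-0.6, 0.5, -0.8]
gripper_width: 54.9
grip_force: 0.0
```

{"method": "send_rows", "body": {"deltas": [[[0,0.002,-0.0001],[-0.1428,0,0],0.055],[[0,0,0],[0,0,0],0.02],[[0,0,0],[0,0,0],0.02],[[0,0,0],[0,0,0],0.02],[[0,0,0],[0,0,0],0.02],[[0,0,0],[0,0,0],0.02]]}}

```text
time_s: 17.35
position: [502.6, 33.4, 118.5]
ee_rot: [0.044, 0.923, 0.381, 0.018]
contact_force: [-1.2, -3.5, -4.6]
gripper_width: 30.2
grip_force: 58.6
```

```bash
cat > a.py <<'E'
from h import *
st(); s=get_state(); print('axis pt rig',rig(s['position']-14*R.from_quat(s['ee_rot']).apply([0,0,1])).round(1), s['torque'].round(2))
E
python3 a.py
```

```text
t 17.4 rig [-88.2 -92.2 118.5] toolrot vs rig [-1.000e-03 -1.199e+00  2.904e+00] F [-1.2 -3.5 -4.6] w 30.2 gf 58.6 q [-0.41  0.5   2.    0.84  1.12 -2.46]
axis pt rig [ -88.2 -102.1  128.4] [-1.16  0.37 -0.07]
```

{"method": "send_rows", "body": {"deltas": [[[0.0002,-0.002,-0.0001],[0.1428,0,0],0.02],[[0.0002,-0.002,-0.0001],[0.1428,0,0],0.02],[[0.0002,-0.002,-0.0001],[0.1428,0,0],0.02],[[0.0002,-0.002,-0.0001],[0.1428,0,0],0.02],[[0.0002,-0.002,-0.0001],[0.1428,0,0],0.02],[[0.0002,-0.002,-0.0001],[0.1428,0,0],0.02],[[0.0002,-0.002,-0.0001],[0.1428,0,0],0.02],[[0.0002,-0.002,-0.0001],[0.1428,0,0],0.02],[[0.0002,-0.002,-0.0001],[0.1428,0,0],0.02],[[0.0002,-0.002,-0.0001],[0.1428,0,0],0.02],[[0.0002,-0.002,-0.0001],[0.1428,0,0],0.02],[[0,0,0],[0,0,0],0.02]]}}

```text
time_s: 18.55
position: [498.3, 14.2, 119.4]
ee_rot: [0.043, 0.922, -0.385, -0.019]
contact_force: [-1.5, -8.4, 18.4]
gripper_width: 29.8
grip_force: 64.7
```

```bash
python3 a.py
```

```text
t 18.6 rig [ -90.6 -111.8  119.4] toolrot vs rig [-2.000e-03  1.210e+00  2.898e+00] F [-1.5 -8.4 18.4] w 29.8 gf 64.7 q [ 0.45  0.57  1.87 -0.69  1.28 -0.62]
axis pt rig [ -90.6 -101.9  129.3] [-0.94 -0.15 -0.67]
```

{"method": "send_rows", "body": {"deltas": [[[0,0,0],[0,0,0],0.055],[[0,0,0],[0,0,0],0.055],[[0,0.002,-0.0001],[-0.1428,0,0],0.055],[[0,0.002,-0.0001],[-0.1428,0,0],0.055],[[0,0.002,-0.0001],[-0.1428,0,0],0.055],[[0,0.002,-0.0001],[-0.1428,0,0],0.055],[[0,0.002,-0.0001],[-0.1428,0,0],0.055],[[0,0.002,-0.0001],[-0.1428,0,0],0.055],[[0,0.002,-0.0001],[-0.1428,0,0],0.055],[[0,0.002,-0.0001],[-0.1428,0,0],0.055],[[0,0.002,-0.0001],[-0.1428,0,0],0.055],[[0,0.002,-0.0001],[-0.1428,0,0],0.055]]}}

```text
time_s: 19.75
position: [501.2, 32.1, 117.9]
ee_rot: [0.046, 0.947, 0.318, 0.016]
contact_force: [-0.5, 0.6, -1.0]
gripper_width: 54.7
grip_force: 0.0
```

{"method": "send_rows", "body": {"deltas": [[[0,0.002,-0.0001],[-0.1428,0,0],0.055],[[0,0,0],[0,0,0],0.02],[[0,0,0],[0,0,0],0.02],[[0,0,0],[0,0,0],0.02],[[0,0,0],[0,0,0],0.02],[[0,0,0],[0,0,0],0.02]]}}

```text
time_s: 20.35
position: [500.0, 33.6, 117.4]
ee_rot: [0.045, 0.923, 0.381, 0.017]
contact_force: [-1.4, -2.9, -3.7]
gripper_width: 30.5
grip_force: 58.0
```

{"method": "send_rows", "body": {"deltas": [[[0.0002,-0.0018,-0.0001],[0.131,0,0],0.02],[[0.0002,-0.0018,-0.0001],[0.131,0,0],0.02],[[0.0002,-0.0018,-0.0001],[0.131,0,0],0.02],[[0.0002,-0.0018,-0.0001],[0.131,0,0],0.02],[[0.0002,-0.0018,-0.0001],[0.131,0,0],0.02],[[0.0002,-0.0018,-0.0001],[0.131,0,0],0.02],[[0,0,0],[0,0,0],0.02],[[0.004,0,0],[0,0,0],0.02],[[0.003,0,0],[0,0,0],0.02],[[0,0,0],[0,0,0],0.02]]}}

```text
time_s: 21.35
position: [490.7, 24.8, 113.5]
ee_rot: [0.048, 0.999, 0.001, -0.001]
contact_force: [-0.4, -3.9, 1.1]
gripper_width: 30.0
grip_force: 60.1
```

```bash
python3 a.py
```

```text
t 21.4 rig [ -99.2 -102.   113.5] toolrot vs rig [-5.000e-03 -3.000e-03  3.141e+00] F [-0.4 -3.9  1.1] w 30.0 gf 60.1 q [ 0.05  0.3   2.02  0.    0.82 -1.43]
axis pt rig [ -99.1 -102.   127.5] [-0.53 -0.08 -0.29]
```

{"method": "send_rows", "body": {"deltas": [[[0.01,0,0],[0,0,0],0.02],[[0.02,0,0],[0,0,0],0.02],[[0.02,0,0],[0,0,0],0.02],[[0.02,0,0],[0,0,0],0.02],[[0,0,-0.02],[0,0,0],0.02],[[0,0,-0.03],[0,0,0],0.02],[[0,0,0],[0,0,0],0.02],[[0,0,0],[0,0,0],0.02]]}}

```text
time_s: 22.15
position: [421.4, 31.7, 163.5]
ee_rot: [0.048, 0.999, 0.001, -0.001]
contact_force: [-0.1, -0.6, -2.8]
gripper_width: 30.3
grip_force: 60.3
```

```bash
cat > tray.py <<'E'
from h import *
import sys
def tray(z):
    W=cloud(z); p=z['p'].astype(int); m=np.zeros(W.shape[:2],np.uint8)
    sat=p.max(2)-p.min(2)
    m[(sat<22)&(W[...,2]<45)&(W[...,1]<-120)&(W[...,1]>-480)&(W[...,0]>380)&(W[...,0]<720)]=1
    m=cv2.morphologyEx(m,cv2.MORPH_CLOSE,np.ones((5,5))); m=cv2.morphologyEx(m,cv2.MORPH_OPEN,np.ones((5,5)))
    n,l,stt,_=cv2.connectedComponentsWithStats(m); i=1+stt[1:,4].argmax()
    pts=np.argwhere(l==i)[:,::-1].astype(float)
    c,s,a=cv2.minAreaRect(pts.astype(np.float32)); box=cv2.boxPoints((c,s,a))
    # intersect rim corners with plane z=32
    q=cv2.undistortPoints(box.reshape(-1,1,2).astype(float),z['K'],z['D']).reshape(-1,2); d=np.c_[q,np.ones(4)]@z['T'][:3,:3].T; o=z['T'][:3,3]
    B=o+d*((20-o[2])/d[:,2])[:,None]; ctr=B.mean(0); e1=B[1]-B[0]; e2=B[2]-B[1]
    print('tray centre world',ctr.round(1),'rig',rig(ctr).round(1),'edges',np.linalg.norm(e1).round(1),np.degrees(np.arctan2(e1[1],e1[0])).round(1),np.linalg.norm(e2).round(1),np.degrees(np.arctan2(e2[1],e2[0])).round(1)); return B
E
python3 a.py
python3 - <<'E'
from tray import *
z=load('top0'); tray(z); z=snap('top','top6'); tray(z)
s=snap('side','s6'); im=np.hstack([z['p'][100:300,220:500],s['p'][60:260,200:480]])[...,::-1]; cv2.imwrite('pics/c6.png',cv2.resize(im,(800,286)))
E
```

```text
t 22.1 rig [-168.8 -101.7  163.5] toolrot vs rig [ 3.000e-03  2.000e-03 -3.141e+00] F [-0.1 -0.6 -2.8] w 30.3 gf 60.3 q [ 0.07  0.13  2.11  0.    0.91 -1.41]
axis pt rig [-168.8 -101.7  177.5] [ 0.05  0.03 -0.01]
tray centre world [ 522.6 -292.8   20. ] rig [ -37.  -415.1   20. ] edges 193.6 -15.2 257.8 -104.3
tray centre world [ 522.3 -292.8   20. ] rig [ -37.3 -415.1   20. ] edges 193.8 -15.4 258.5 -104.5
```

View pics/c6.png

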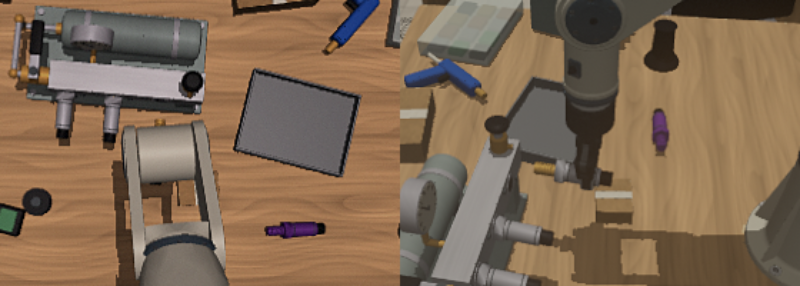

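The shank is out, brass at right view (545,168), and the sensor is held level. The tray, at left view (297,122), has not moved. Next I carry the sensor to the tray.

{"method": "send_rows", "body": {"deltas": [[[-0.0095,-0.0378,0],[0,0,0],0.02],[[-0.0095,-0.0378,0],[0,0,0],0.02],[[-0.0095,-0.0378,0],[0,0,0],0.02],[[-0.0095,-0.0378,0],[0,0,0],0.02],[[-0.0095,-0.0378,0],[0,0,0],0.02],[[-0.0095,-0.0378,0],[0,0,0],0.02],[[-0.0095,-0.0378,0],[0,0,0],0.02],[[-0.0095,-0.0378,0],[0,0,0],0.02],[[-0.0095,-0.0378,0],[0,0,0],0.02],[[-0.0097,-0.038,0],[0,0,0],0.02],[[0,0,0.02],[0,0,0.0855],0.02],[[0,0,0.02],[0,0,0.0855],0.02]]}}

```text
time_s: 23.45
position: [479.0, -355.4, 121.4]
ee_rot: [0.136, 0.991, -0.0, -0.002]
contact_force: [-0.0, 0.3, -2.3]
gripper_width: 30.2
grip_force: 60.5
```

{"method": "send_rows", "body": {"deltas": [[[0,0,0.02],[0,0,0],0.02],[[0,0,0.02],[0,0,0],0.02],[[0,0,0],[0,0,0],0.02],[[0,0,0],[0,0,0],0.02]]}}

```text
time_s: 23.85
position: [478.7, -354.0, 82.4]
ee_rot: [0.134, 0.991, 0.0, -0.003]
contact_force: [0.7, 0.1, -1.3]
gripper_width: 30.6
grip_force: 60.4
```

```bash
python3 a.py
python3 - <<'E'
from tray import *
z=snap('top','top7'); W=cloud(z); s=snap('side','s7'); cv2.imwrite('pics/c7.png',cv2.resize(np.hstack([z['p'][120:240,360:500],s['p'][80:200,230:370]])[...,::-1],(800,343)))
E
```

```text
t 23.9 rig [ -75.  -480.2   82.4] toolrot vs rig [ 0.008 -0.    -2.97 ] F [ 0.7  0.1 -1.3] w 30.6 gf 60.4 q [-0.64  0.49  1.81 -0.    0.85 -1.94]
axis pt rig [ -74.9 -480.2   96.4] [ 0.    0.01 -0.03]
```

View pics/c7.png

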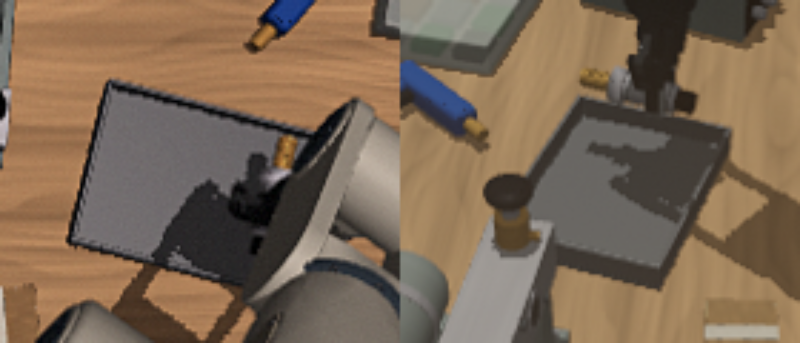

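Both views show the sensor level over the right part of the tray (brass at left view (287,150)). I lower it.

{"method": "send_rows", "body": {"deltas": [[[0,0,0.03],[0,0,0],0.02],[[0,0,0.025],[0,0,0],0.02],[[0,0,0.01],[0,0,0],0.02],[[0,0,0.004],[0,0,0],0.02],[[0,0,0.002],[0,0,0],0.02],[[0,0,0],[0,0,0],0.02],[[0,0,0],[0,0,0],0.02]]}}

```text
time_s: 24.65
position: [479.6, -355.1, 13.4]
ee_rot: [0.134, 0.991, -0.001, -0.001]
contact_force: [0.5, 0.8, -1.4]
gripper_width: 30.1
grip_force: 60.4
```

```bash
python3 a.py
```

```text
t 24.6 rig [ -73.9 -481.2   13.4] toolrot vs rig [ 0.003 -0.004 -2.969] F [ 0.5  0.8 -1.4] w 30.1 gf 60.4 q [-0.64  0.59  1.83 -0.    0.72 -1.94]
axis pt rig [ -73.9 -481.1   27.4] [0.04 0.05 0.  ]
```

{"method": "send_rows", "body": {"deltas": [[[0,0,0.002],[0,0,0],0.02],[[0,0,0.001],[0,0,0],0.02],[[0,0,0.001],[0,0,0],0.02],[[0,0,0],[0,0,0],0.02],[[0,0,0],[0,0,0],0.02]]}}

```text
time_s: 25.15
position: [479.2, -355.0, 9.5]
ee_rot: [0.134, 0.991, -0.001, -0.001]
contact_force: [-3.8, 1.5, 10.1]
gripper_width: 30.1
grip_force: 61.9
```

```bash
python3 a.py
```

```text
t 25.1 rig [ -74.3 -481.1    9.5] toolrot vs rig [ 0.004 -0.003 -2.969] F [-3.8  1.5 10.1] w 30.1 gf 61.9 q [-0.64  0.59  1.84 -0.    0.71 -1.94]
axis pt rig [ -74.3 -481.1   23.5] [0.12 0.3  0.01]
```

{"method": "send_rows", "body": {"deltas": [[[0,0,0],[0,0,0],0.05],[[0,0,0],[0,0,0],0.05],[[0,0,0],[0,0,0],0.05],[[0,0,-0.02],[0,0,0],0.05],[[0,0,-0.04],[0,0,0],0.05],[[0,0,-0.04],[0,0,0],0.05],[[0,0,-0.045],[0,0,-0.0855],0.06],[[0,0,-0.045],[0,0,-0.0855],0.06]]}}

```text
time_s: 25.95
position: [479.3, -354.1, 199.9]
ee_rot: [0.047, 0.999, -0.0, -0.002]
contact_force: [1.2, -0.5, -0.2]
gripper_width: 60.0
grip_force: 0.0
```

{"method": "send_rows", "body": {"deltas": [[[0.001,0.0477,0],[0,0,0],0.06],[[0.001,0.0477,0],[0,0,0],0.06],[[0.001,0.0477,0],[0,0,0],0.06],[[0.001,0.0477,0],[0,0,0],0.06],[[0.001,0.0477,0],[0,0,0],0.06],[[0.001,0.0477,0],[0,0,0],0.06],[[0.001,0.0477,0],[0,0,0],0.06],[[0.001,0.0477,0],[0,0,0],0.06],[[0.001,0.0477,0],[0,0,0],0.06],[[0.001,0.0477,0],[0,0,0],0.06],[[0,0,0],[0,0,0],0.06],[[0,0,0],[0,0,0],0.06]]}}

```text
time_s: 27.15
position: [515.6, 122.2, 197.5]
ee_rot: [0.047, 0.999, -0.001, -0.002]
contact_force: [0.1, 0.1, -0.2]
gripper_width: 59.8
grip_force: 0.0
```

```bash
python3 a.py
python3 - <<'E'
from tray import *
z=snap('top','top8'); B=tray(z); W=cloud(z)
Q=W[(W[...,2]>27)&(W[...,2]<60)&(W[...,1]<-150)&(W[...,1]>-420)&(W[...,0]>440)&(W[...,0]<640)]; print(Q.mean(0),len(Q))
cv2.imwrite('pics/c8.png',cv2.resize(z['p'][100:240,250:500,::-1],(750,420)))
E
```

```text
t 27.1 rig [-83.8  -2.6 197.5] toolrot vs rig [-6.00e-03  3.00e-03  3.14e+00] F [ 0.1  0.1 -0.2] w 59.8 gf 0.0 q [ 0.23  0.25  1.87 -0.    1.03 -1.25]
axis pt rig [-83.7  -2.6 211.5] [-0.02 -0.02 -0.02]
tray centre world [ 522.3 -292.7   20. ] rig [ -37.4 -415.    20. ] edges 194.4 -15.2 257.8 -104.3
[ 524.00926517 -315.17514839   34.46524327] 591
```

View pics/c8.png

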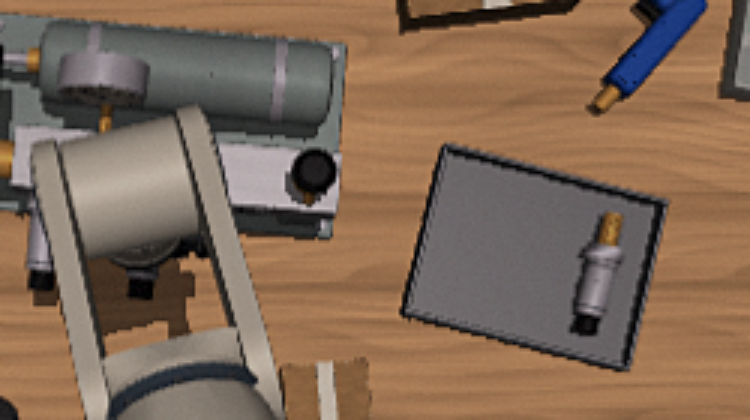

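The first sensor lies flat in the tray at (598,270) and the tray has not moved. Port 1 gets the same sequence.

{"method": "send_rows", "body": {"deltas": [[[0.001,0,0.03],[0,0,0],0.06],[[0,0,0.03],[0,0,0],0.06],[[0,0,0.022],[0,0,0],0.06],[[0,0,0],[0,0,0],0.06],[[0,0,0],[0,0,0],0.06]]}}

```text
time_s: 27.7
position: [514.7, 120.1, 116.0]
ee_rot: [0.049, 0.999, -0.001, -0.002]
contact_force: [-0.7, 0.3, -0.9]
gripper_width: 60.0
grip_force: 0.0
```

{"method": "send_rows", "body": {"deltas": [[[0,0.0018,-0.0001],[-0.131,0,0],0.06],[[0,0.0018,-0.0001],[-0.131,0,0],0.06],[[0,0.0018,-0.0001],[-0.131,0,0],0.06],[[0,0.0018,-0.0001],[-0.131,0,0],0.06],[[0,0.0018,-0.0001],[-0.131,0,0],0.06],[[0,0.0018,-0.0001],[-0.131,0,0],0.06],[[0,0,0],[0,0,0],0.02],[[0,0,0],[0,0,0],0.02],[[0,0,0],[0,0,0],0.02],[[0,0,0],[0,0,0],0.02],[[0,0,0],[0,0,0],0.02],[[0,0,0],[0,0,0],0.02]]}}

```text
time_s: 28.9
position: [516.4, 130.9, 120.2]
ee_rot: [0.045, 0.924, 0.38, 0.018]
contact_force: [1.0, -5.8, -1.2]
gripper_width: 30.3
grip_force: 58.5
```

```bash
python3 a.py
```

```text
t 28.9 rig [-83.8   6.2 120.2] toolrot vs rig [ 0.     1.196 -2.904] F [ 1.  -5.8 -1.2] w 30.3 gf 58.5 q [-0.22  0.48  2.03  0.96  1.02 -2.39]
axis pt rig [-83.8  -3.7 130.1] [-1.28  0.16 -0.46]
```

{"method": "send_rows", "body": {"deltas": [[[0.0002,-0.002,-0.0001],[0.1428,0,0],0.02],[[0.0002,-0.002,-0.0001],[0.1428,0,0],0.02],[[0.0002,-0.002,-0.0001],[0.1428,0,0],0.02],[[0.0002,-0.002,-0.0001],[0.1428,0,0],0.02],[[0.0002,-0.002,-0.0001],[0.1428,0,0],0.02],[[0.0002,-0.002,-0.0001],[0.1428,0,0],0.02],[[0.0002,-0.002,-0.0001],[0.1428,0,0],0.02],[[0.0002,-0.002,-0.0001],[0.1428,0,0],0.02],[[0.0002,-0.002,-0.0001],[0.1428,0,0],0.02],[[0.0002,-0.002,-0.0001],[0.1428,0,0],0.02],[[0.0002,-0.002,-0.0001],[0.1428,0,0],0.02],[[0,0,0],[0,0,0],0.02]]}}

```text
time_s: 30.1
position: [511.9, 114.1, 120.3]
ee_rot: [0.042, 0.924, -0.38, -0.018]
contact_force: [-0.4, -4.2, 12.2]
gripper_width: 29.7
grip_force: 62.3
```

```bash
python3 a.py
```

```text
t 30.1 rig [-86.6 -11.  120.3] toolrot vs rig [1.000e-03 1.192e+00 2.901e+00] F [-0.4 -4.2 12.2] w 29.7 gf 62.3 q [ 0.58  0.63  1.73 -0.59  1.38 -0.6 ]
axis pt rig [-86.7  -1.1 130.2] [-0.45 -0.28  0.47]
```

{"method": "send_rows", "body": {"deltas": [[[0,0,0],[0,0,0],0.055],[[0,0,0],[0,0,0],0.055],[[0,0.002,-0.0001],[-0.1428,0,0],0.055],[[0,0.002,-0.0001],[-0.1428,0,0],0.055],[[0,0.002,-0.0001],[-0.1428,0,0],0.055],[[0,0.002,-0.0001],[-0.1428,0,0],0.055],[[0,0.002,-0.0001],[-0.1428,0,0],0.055],[[0,0.002,-0.0001],[-0.1428,0,0],0.055],[[0,0.002,-0.0001],[-0.1428,0,0],0.055],[[0,0.002,-0.0001],[-0.1428,0,0],0.055],[[0,0.002,-0.0001],[-0.1428,0,0],0.055],[[0,0.002,-0.0001],[-0.1428,0,0],0.055]]}}

```text
time_s: 31.3
position: [513.5, 130.7, 119.3]
ee_rot: [0.045, 0.947, 0.317, 0.014]
contact_force: [-1.1, 0.2, 0.0]
gripper_width: 55.0
grip_force: 0.0
```

{"method": "send_rows", "body": {"deltas": [[[0,0.002,-0.0001],[-0.1428,0,0],0.055],[[0,0,0],[0,0,0],0.02],[[0,0,0],[0,0,0],0.02],[[0,0,0],[0,0,0],0.02],[[0,0,0],[0,0,0],0.02],[[0,0,0],[0,0,0],0.02]]}}

```text
time_s: 31.9
position: [512.3, 132.0, 118.5]
ee_rot: [0.045, 0.923, 0.381, 0.015]
contact_force: [-0.9, -3.9, -2.0]
gripper_width: 30.2
grip_force: 58.0
```

{"method": "send_rows", "body": {"deltas": [[[0.0002,-0.002,-0.0001],[0.1428,0,0],0.02],[[0.0002,-0.002,-0.0001],[0.1428,0,0],0.02],[[0.0002,-0.002,-0.0001],[0.1428,0,0],0.02],[[0.0002,-0.002,-0.0001],[0.1428,0,0],0.02],[[0.0002,-0.002,-0.0001],[0.1428,0,0],0.02],[[0.0002,-0.002,-0.0001],[0.1428,0,0],0.02],[[0.0002,-0.002,-0.0001],[0.1428,0,0],0.02],[[0.0002,-0.002,-0.0001],[0.1428,0,0],0.02],[[0.0002,-0.002,-0.0001],[0.1428,0,0],0.02],[[0.0002,-0.002,-0.0001],[0.1428,0,0],0.02],[[0.0002,-0.002,-0.0001],[0.1428,0,0],0.02],[[0,0,0],[0,0,0],0.02]]}}

```text
time_s: 33.1
position: [507.4, 112.9, 119.2]
ee_rot: [0.041, 0.923, -0.381, -0.022]
contact_force: [-3.6, -7.2, 19.8]
gripper_width: 30.0
grip_force: 61.3
```

```bash
python3 a.py
```

```text
t 33.1 rig [-91.  -12.7 119.2] toolrot vs rig [-0.011  1.198  2.897] F [-3.6 -7.2 19.8] w 30.0 gf 61.3 q [ 0.58  0.63  1.74 -0.59  1.38 -0.6 ]
axis pt rig [-91.   -2.8 129.1] [-1.39 -0.14 -0.46]
```

{"method": "send_rows", "body": {"deltas": [[[0,0,0],[0,0,0],0.055],[[0,0,0],[0,0,0],0.055],[[0,0.002,-0.0001],[-0.1428,0,0],0.055],[[0,0.002,-0.0001],[-0.1428,0,0],0.055],[[0,0.002,-0.0001],[-0.1428,0,0],0.055],[[0,0.002,-0.0001],[-0.1428,0,0],0.055],[[0,0.002,-0.0001],[-0.1428,0,0],0.055],[[0,0.002,-0.0001],[-0.1428,0,0],0.055],[[0,0.002,-0.0001],[-0.1428,0,0],0.055],[[0,0.002,-0.0001],[-0.1428,0,0],0.055],[[0,0.002,-0.0001],[-0.1428,0,0],0.055],[[0,0.002,-0.0001],[-0.1428,0,0],0.055]]}}

```text
time_s: 34.3
position: [510.1, 130.9, 117.5]
ee_rot: [0.046, 0.947, 0.318, 0.012]
contact_force: [-0.6, 0.1, -1.4]
gripper_width: 55.0
grip_force: 0.0
```

{"method": "send_rows", "body": {"deltas": [[[0,0.002,-0.0001],[-0.1428,0,0],0.055],[[0,0,0],[0,0,0],0.02],[[0,0,0],[0,0,0],0.02],[[0,0,0],[0,0,0],0.02],[[0,0,0],[0,0,0],0.02],[[0,0,0],[0,0,0],0.02]]}}

```text
time_s: 34.9
position: [508.9, 132.3, 116.9]
ee_rot: [0.045, 0.924, 0.381, 0.012]
contact_force: [-0.4, -3.1, -4.5]
gripper_width: 30.8
grip_force: 57.2
```

{"method": "send_rows", "body": {"deltas": [[[0.0002,-0.0018,-0.0001],[0.131,0,0],0.02],[[0.0002,-0.0018,-0.0001],[0.131,0,0],0.02],[[0.0002,-0.0018,-0.0001],[0.131,0,0],0.02],[[0.0002,-0.0018,-0.0001],[0.131,0,0],0.02],[[0.0002,-0.0018,-0.0001],[0.131,0,0],0.02],[[0.0002,-0.0018,-0.0001],[0.131,0,0],0.02],[[0,0,0],[0,0,0],0.02],[[0.004,0,0],[0,0,0],0.02],[[0.003,0,0],[0,0,0],0.02],[[0,0,0],[0,0,0],0.02]]}}

```text
time_s: 35.9
position: [499.6, 124.1, 113.1]
ee_rot: [0.047, 0.999, 0.001, -0.006]
contact_force: [-0.2, 6.3, 0.4]
gripper_width: 30.2
grip_force: 60.0
```

```bash
python3 a.py
```

```text
t 35.9 rig [-99.8  -2.3 113.1] toolrot vs rig [-1.90e-02 -2.00e-03  3.14e+00] F [-0.2  6.3  0.4] w 30.2 gf 60.0 q [ 0.24  0.34  1.96  0.01  0.85 -1.24]
axis pt rig [-99.6  -2.3 127.1] [1.2  0.02 0.51]
```

{"method": "send_rows", "body": {"deltas": [[[0.01,0,0],[0,0,0],0.02],[[0.02,0,0],[0,0,0],0.02],[[0.02,0,0],[0,0,0],0.02],[[0.02,0,0],[0,0,0],0.02],[[0,0,-0.02],[0,0,0],0.02],[[0,0,-0.03],[0,0,0],0.02],[[0,0,0],[0,0,0],0.02],[[0,0,0],[0,0,0],0.02]]}}

```text
time_s: 36.7
position: [430.5, 129.5, 163.6]
ee_rot: [0.047, 0.999, -0.0, -0.006]
contact_force: [-0.3, -1.2, -1.8]
gripper_width: 30.0
grip_force: 59.8
```

```bash
python3 a.py
python3 - <<'E'
from tray import *
z=snap('top','top9'); B=tray(z); s=snap('side','s9'); im=np.hstack([z['p'][100:300,220:500],s['p'][60:260,200:480]])[...,::-1]; cv2.imwrite('pics/c9.png',cv2.resize(im,(800,286)))
E
```

```text
t 36.7 rig [-169.1   -3.5  163.6] toolrot vs rig [-1.900e-02  2.000e-03  3.141e+00] F [-0.3 -1.2 -1.8] w 30.0 gf 59.8 q [ 0.29  0.17  2.05  0.    0.93 -1.19]
axis pt rig [-169.    -3.4  177.6] [0.01 0.05 0.02]
tray centre world [ 522.3 -292.7   20. ] rig [ -37.4 -415.    20. ] edges 194.4 -15.2 257.8 -104.3
```

View pics/c9.png

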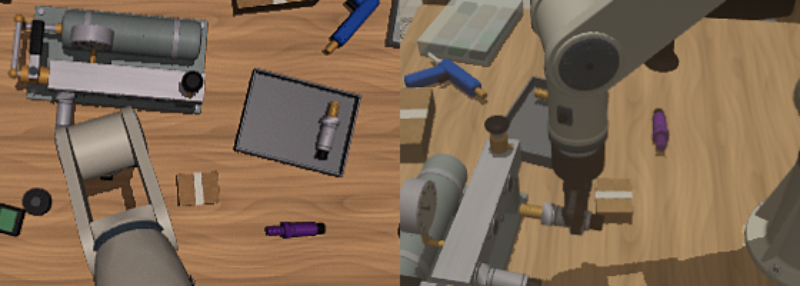

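The second sensor is out, with its shank at right view (530,212). Next I carry it to the middle of the tray.

{"method": "send_rows", "body": {"deltas": [[[-0.0107,-0.0407,0],[0,0,0],0.02],[[-0.0107,-0.0407,0],[0,0,0],0.02],[[-0.0107,-0.0407,0],[0,0,0],0.02],[[-0.0107,-0.0407,0],[0,0,0],0.02],[[-0.0107,-0.0407,0],[0,0,0],0.02],[[-0.0107,-0.0407,0],[0,0,0],0.02],[[-0.0107,-0.0407,0],[0,0,0],0.02],[[-0.0107,-0.0407,0],[0,0,0],0.02],[[-0.0107,-0.0407,0],[0,0,0],0.02],[[-0.0111,-0.0412,0],[0,0,0],0.02],[[0,0,0.02],[0,0,0.0855],0.02],[[0,0,0.02],[0,0,0.0855],0.02]]}}

```text
time_s: 38.0
position: [498.1, -287.5, 121.3]
ee_rot: [0.135, 0.991, -0.001, -0.007]
contact_force: [0.1, 0.8, -2.1]
gripper_width: 30.1
grip_force: 60.2
```

{"method": "send_rows", "body": {"deltas": [[[0,0,0.03],[0,0,0],0.02],[[0,0,0.03],[0,0,0],0.02],[[0,0,0.02],[0,0,0],0.02],[[0,0,0.015],[0,0,0],0.02],[[0,0,0.007],[0,0,0],0.02],[[0,0,0.005],[0,0,0],0.02],[[0,0,0],[0,0,0],0.02],[[0,0,0],[0,0,0],0.02]]}}

```text
time_s: 38.8
position: [497.9, -286.7, 16.9]
ee_rot: [0.132, 0.991, -0.002, -0.006]
contact_force: [-0.1, -0.1, -1.1]
gripper_width: 29.9
grip_force: 60.1
```

```bash
python3 a.py
```

```text
t 38.8 rig [ -62.2 -411.3   16.9] toolrot vs rig [ 0.016 -0.006 -2.972] F [-0.1 -0.1 -1.1] w 29.9 gf 60.1 q [-0.52  0.56  1.88 -0.01  0.71 -1.82]
axis pt rig [ -62.  -411.3   30.9] [ 0.01  0.03 -0.  ]
```

{"method": "send_rows", "body": {"deltas": [[[0,0,0.004],[0,0,0],0.02],[[0,0,0.002],[0,0,0],0.02],[[0,0,0.001],[0,0,0],0.02],[[0,0,0],[0,0,0],0.02],[[0,0,0],[0,0,0],0.02]]}}

```text
time_s: 39.3
position: [497.4, -286.5, 9.6]
ee_rot: [0.132, 0.991, -0.002, -0.006]
contact_force: [-2.4, 0.3, 5.3]
gripper_width: 29.6
grip_force: 60.8
```

```bash
python3 a.py
```

```text
t 39.3 rig [ -62.8 -411.2    9.6] toolrot vs rig [ 0.017 -0.005 -2.972] F [-2.4  0.3  5.3] w 29.6 gf 60.8 q [-0.52  0.57  1.88 -0.01  0.7  -1.82]
axis pt rig [ -62.6 -411.2   23.6] [ 0.    0.2  -0.01]
```

{"method": "send_rows", "body": {"deltas": [[[0,0,0],[0,0,0],0.05],[[0,0,0],[0,0,0],0.05],[[0,0,0],[0,0,0],0.05],[[0,0,-0.02],[0,0,0],0.05],[[0,0,-0.04],[0,0,0],0.05],[[0,0,-0.04],[0,0,0],0.05],[[0,0,-0.045],[0,0,-0.0855],0.06],[[0,0,-0.045],[0,0,-0.0855],0.06]]}}

```text
time_s: 40.1
position: [499.4, -285.9, 200.8]
ee_rot: [0.046, 0.999, -0.001, -0.006]
contact_force: [1.3, 0.3, -0.0]
gripper_width: 60.0
grip_force: 0.0
```

{"method": "send_rows", "body": {"deltas": [[[0.002,0.0462,0],[0,0,0],0.06],[[0.002,0.0462,0],[0,0,0],0.06],[[0.002,0.0462,0],[0,0,0],0.06],[[0.002,0.0462,0],[0,0,0],0.06],[[0.002,0.0462,0],[0,0,0],0.06],[[0.002,0.0462,0],[0,0,0],0.06],[[0.002,0.0462,0],[0,0,0],0.06],[[0.002,0.0462,0],[0,0,0],0.06],[[0.002,0.0462,0],[0,0,0],0.06],[[0.002,0.0462,0],[0,0,0],0.06],[[0.002,0.0462,0],[0,0,0],0.06],[[0,0,0],[0,0,0],0.06]]}}

```text
time_s: 41.3
position: [525.9, 226.9, 198.2]
ee_rot: [0.045, 0.999, 0.0, -0.006]
contact_force: [0.3, 0.4, -0.1]
gripper_width: 59.9
grip_force: 0.0
```

{"method": "send_rows", "body": {"deltas": [[[0,0,0],[0,0,0],0.06],[[0,0,0],[0,0,0],0.06]]}}

```text
time_s: 41.5
position: [525.4, 221.0, 198.0]
ee_rot: [0.047, 0.999, -0.001, -0.006]
contact_force: [-0.5, 0.3, 0.1]
gripper_width: 59.6
grip_force: 0.0
```

```bash
python3 a.py;  python3 - <<'E'
from tray import *
z=snap('top','top10'); B=tray(z)
E
```

```text
t 41.5 rig [-83.4  96.7 198. ] toolrot vs rig [-0.02   0.005  3.14 ] F [-0.5  0.3  0.1] w 59.6 gf 0.0 q [ 0.39  0.31  1.78  0.    1.07 -1.08]
axis pt rig [-83.3  96.7 212. ] [0. 0. 0.]
tray centre world [ 522.6 -292.8   20. ] rig [ -37.  -415.1   20. ] edges 193.6 -15.2 257.8 -104.3
```

{"method": "send_rows", "body": {"deltas": [[[0.0015,0,0.03],[0,0,0],0.06],[[0,0,0.03],[0,0,0],0.06],[[0,0,0.022],[0,0,0],0.06],[[0,0,0],[0,0,0],0.06],[[0,0,0],[0,0,0],0.06]]}}

```text
time_s: 42.05
position: [523.4, 220.9, 116.6]
ee_rot: [0.048, 0.999, -0.001, -0.006]
contact_force: [-0.2, 0.5, -0.2]
gripper_width: 59.5
grip_force: 0.0
```

{"method": "send_rows", "body": {"deltas": [[[0,0.0018,-0.0001],[-0.131,0,0],0.06],[[0,0.0018,-0.0001],[-0.131,0,0],0.06],[[0,0.0018,-0.0001],[-0.131,0,0],0.06],[[0,0.0018,-0.0001],[-0.131,0,0],0.06],[[0,0.0018,-0.0001],[-0.131,0,0],0.06],[[0,0.0018,-0.0001],[-0.131,0,0],0.06],[[0,0,0],[0,0,0],0.02],[[0,0,0],[0,0,0],0.02],[[0,0,0],[0,0,0],0.02],[[0,0,0],[0,0,0],0.02],[[0,0,0],[0,0,0],0.02],[[0,0,0],[0,0,0],0.02]]}}

```text
time_s: 43.25
position: [524.8, 231.6, 120.4]
ee_rot: [0.045, 0.925, 0.377, 0.013]
contact_force: [1.4, -7.0, -1.6]
gripper_width: 30.1
grip_force: 59.0
```

```bash
python3 a.py
```

```text
t 43.2 rig [-85.  107.2 120.4] toolrot vs rig [ 0.017  1.184 -2.908] F [ 1.4 -7.  -1.6] w 30.1 gf 59.0 q [-0.02  0.48  2.03  1.07  0.92 -2.29]
axis pt rig [-84.9  97.4 130.4] [-1.35  0.07 -0.55]
```

{"method": "send_rows", "body": {"deltas": [[[0.0002,-0.002,-0.0001],[0.1428,0,0],0.02],[[0.0002,-0.002,-0.0001],[0.1428,0,0],0.02],[[0.0002,-0.002,-0.0001],[0.1428,0,0],0.02],[[0.0002,-0.002,-0.0001],[0.1428,0,0],0.02],[[0.0002,-0.002,-0.0001],[0.1428,0,0],0.02],[[0.0002,-0.002,-0.0001],[0.1428,0,0],0.02],[[0.0002,-0.002,-0.0001],[0.1428,0,0],0.02],[[0.0002,-0.002,-0.0001],[0.1428,0,0],0.02],[[0.0002,-0.002,-0.0001],[0.1428,0,0],0.02],[[0.0002,-0.002,-0.0001],[0.1428,0,0],0.02],[[0.0002,-0.002,-0.0001],[0.1428,0,0],0.02],[[0,0,0],[0,0,0],0.02]]}}

```text
time_s: 44.45
position: [520.2, 214.5, 119.5]
ee_rot: [0.038, 0.927, -0.374, -0.022]
contact_force: [2.9, -6.2, 9.1]
gripper_width: 29.7
grip_force: 61.0
```

```bash
python3 a.py
```

```text
t 44.5 rig [-88.   89.7 119.5] toolrot vs rig [-0.012  1.171  2.901] F [ 2.9 -6.2  9.1] w 29.7 gf 61.0 q [ 0.69  0.7   1.57 -0.51  1.49 -0.59]
axis pt rig [-88.   99.4 129.6] [-1.35 -0.9   0.02]
```

{"method": "send_rows", "body": {"deltas": [[[0,0,0],[0,0,0],0.055],[[0,0,0],[0,0,0],0.055],[[0,0.002,-0.0001],[-0.1428,0,0],0.055],[[0,0.002,-0.0001],[-0.1428,0,0],0.055],[[0,0.002,-0.0001],[-0.1428,0,0],0.055],[[0,0.002,-0.0001],[-0.1428,0,0],0.055],[[0,0.002,-0.0001],[-0.1428,0,0],0.055],[[0,0.002,-0.0001],[-0.1428,0,0],0.055],[[0,0.002,-0.0001],[-0.1428,0,0],0.055],[[0,0.002,-0.0001],[-0.1428,0,0],0.055],[[0,0.002,-0.0001],[-0.1428,0,0],0.055],[[0,0.002,-0.0001],[-0.1428,0,0],0.055]]}}

```text
time_s: 45.65
position: [520.0, 230.9, 118.6]
ee_rot: [0.046, 0.948, 0.315, 0.006]
contact_force: [-1.7, -0.9, -0.7]
gripper_width: 55.1
grip_force: 0.0
```

{"method": "send_rows", "body": {"deltas": [[[0,0.002,-0.0001],[-0.1428,0,0],0.055],[[0,0,0],[0,0,0],0.02],[[0,0,0],[0,0,0],0.02],[[0,0,0],[0,0,0],0.02],[[0,0,0],[0,0,0],0.02],[[0,0,0],[0,0,0],0.02]]}}

```text
time_s: 46.25
position: [519.0, 232.6, 117.6]
ee_rot: [0.045, 0.925, 0.378, 0.006]
contact_force: [-0.6, -5.7, -4.0]
gripper_width: 30.4
grip_force: 57.4
```

{"method": "send_rows", "body": {"deltas": [[[0.0002,-0.002,-0.0001],[0.1428,0,0],0.02],[[0.0002,-0.002,-0.0001],[0.1428,0,0],0.02],[[0.0002,-0.002,-0.0001],[0.1428,0,0],0.02],[[0.0002,-0.002,-0.0001],[0.1428,0,0],0.02],[[0.0002,-0.002,-0.0001],[0.1428,0,0],0.02],[[0.0002,-0.002,-0.0001],[0.1428,0,0],0.02],[[0.0002,-0.002,-0.0001],[0.1428,0,0],0.02],[[0.0002,-0.002,-0.0001],[0.1428,0,0],0.02],[[0.0002,-0.002,-0.0001],[0.1428,0,0],0.02],[[0.0002,-0.002,-0.0001],[0.1428,0,0],0.02],[[0.0002,-0.002,-0.0001],[0.1428,0,0],0.02],[[0,0,0],[0,0,0],0.02]]}}

```text
time_s: 47.45
position: [513.1, 213.6, 117.4]
ee_rot: [0.035, 0.925, -0.376, -0.028]
contact_force: [-3.2, -11.5, 13.0]
gripper_width: 30.2
grip_force: 63.2
```

```bash
python3 a.py
```

```text
t 47.5 rig [-95.   88.2 117.4] toolrot vs rig [-0.03   1.178  2.891] F [ -3.2 -11.5  13. ] w 30.2 gf 63.2 q [ 0.69  0.7   1.58 -0.51  1.49 -0.59]
axis pt rig [-94.9  97.9 127.4] [-2.34 -0.39 -1.08]
```

{"method": "send_rows", "body": {"deltas": [[[0,0,0],[0,0,0],0.055],[[0,0,0],[0,0,0],0.055],[[-0.0005,0.002,-0.0003],[-0.1428,0,0],0.055],[[-0.0005,0.002,-0.0003],[-0.1428,0,0],0.055],[[-0.0005,0.002,-0.0003],[-0.1428,0,0],0.055],[[-0.0005,0.002,-0.0003],[-0.1428,0,0],0.055],[[-0.0005,0.002,-0.0003],[-0.1428,0,0],0.055],[[-0.0005,0.002,-0.0003],[-0.1428,0,0],0.055],[[-0.0005,0.002,-0.0003],[-0.1428,0,0],0.055],[[-0.0005,0.002,-0.0003],[-0.1428,0,0],0.055],[[-0.0005,0.002,-0.0003],[-0.1428,0,0],0.055],[[-0.0005,0.002,-0.0003],[-0.1428,0,0],0.055]]}}

```text
time_s: 48.65
position: [520.8, 231.5, 118.3]
ee_rot: [0.045, 0.947, 0.318, 0.002]
contact_force: [-0.7, -0.1, -1.4]
gripper_width: 55.0
grip_force: 0.0
```

{"method": "send_rows", "body": {"deltas": [[[0,0.002,-0.0001],[-0.1428,0,0],0.055],[[0,0,0],[0,0,0],0.055],[[0,0,0],[0,0,0],0.055]]}}

```text
time_s: 48.95
position: [519.5, 232.2, 117.0]
ee_rot: [0.047, 0.924, 0.381, 0.001]
contact_force: [0.5, -0.9, -0.6]
gripper_width: 55.1
grip_force: 0.0
```

```bash
python3 a.py
python3 - <<'E'
from h import *
M=np.column_stack([-np.r_[X,0],np.r_[Y,0],[0,0,-1]]); t=R.from_matrix(M)*R.from_rotvec([-.785,0,0])
print('needed tool turn',(R.from_quat(get_state()['ee_rot']).inv()*t).as_rotvec().round(4))
E
```

```text
t 49.0 rig [-90.4 107.2 117. ] toolrot vs rig [ 0.054  1.192 -2.901] F [ 0.5 -0.9 -0.6] w 55.1 gf 0.0 q [-0.02  0.49  2.03  1.06  0.94 -2.29]
axis pt rig [-90.   97.4 127. ] [-0.28  0.03 -0.09]
needed tool turn [-0.0049 -0.0297 -0.0178]
```

{"method": "send_rows", "body": {"deltas": [[[0,0,-0.002],[0,-0.03,-0.018],0.055],[[0,0,0],[0,0,0],0.02],[[0,0,0],[0,0,0],0.02],[[0,0,0],[0,0,0],0.02],[[0,0,0],[0,0,0],0.02],[[0,0,0],[0,0,0],0.02]]}}

```text
time_s: 49.55
position: [519.3, 232.1, 119.2]
ee_rot: [0.043, 0.923, 0.382, 0.019]
contact_force: [-2.2, 3.2, 4.8]
gripper_width: 29.5
grip_force: 59.5
```

{"method": "send_rows", "body": {"deltas": [[[0.0002,-0.0018,-0.0001],[0.131,0,0],0.02],[[0.0002,-0.0018,-0.0001],[0.131,0,0],0.02],[[0.0002,-0.0018,-0.0001],[0.131,0,0],0.02],[[0.0002,-0.0018,-0.0001],[0.131,0,0],0.02],[[0.0002,-0.0018,-0.0001],[0.131,0,0],0.02],[[0.0002,-0.0018,-0.0001],[0.131,0,0],0.02],[[0,0,0],[0,0,0],0.02],[[0.004,0,0],[0,0,0],0.02],[[0.003,0,0],[0,0,0],0.02],[[0,0,0],[0,0,0],0.02]]}}

```text
time_s: 50.55
position: [510.2, 223.3, 114.4]
ee_rot: [0.047, 0.999, 0.009, 0.001]
contact_force: [2.1, 3.2, 3.2]
gripper_width: 30.2
grip_force: 60.1
```

```bash
python3 a.py
```

```text
t 50.5 rig [-98.8  97.5 114.4] toolrot vs rig [ 1.000e-03 -2.700e-02  3.139e+00] F [2.1 3.2 3.2] w 30.2 gf 60.1 q [ 0.4   0.39  1.89  0.02  0.86 -1.09]
axis pt rig [-98.8  97.3 128.4] [ 0.65 -0.55  0.16]
```

{"method": "send_rows", "body": {"deltas": [[[0.01,0,0],[0,0,0],0.02],[[0.02,0,0],[0,0,0],0.02],[[0.02,0,0],[0,0,0],0.02],[[0.02,0,0],[0,0,0],0.02],[[0,0,-0.02],[0,0,0],0.02],[[0,0,-0.03],[0,0,0],0.02],[[0,0,0],[0,0,0],0.02],[[0,0,0],[0,0,0],0.02]]}}

```text
time_s: 51.35
position: [439.0, 228.2, 163.7]
ee_rot: [0.047, 0.999, 0.007, -0.001]
contact_force: [-0.2, -0.2, -1.9]
gripper_width: 29.9
grip_force: 59.6
```

```bash
python3 a.py
python3 - <<'E'
from tray import *
z=snap('top','top11'); B=tray(z); s=snap('side','s11'); im=np.hstack([z['p'][100:300,220:500],s['p'][60:260,200:480]])[...,::-1]; cv2.imwrite('pics/c11.png',cv2.resize(im,(800,286)))
E
```

```text
t 51.4 rig [-170.1   95.6  163.7] toolrot vs rig [-3.000e-03 -2.200e-02  3.139e+00] F [-0.2 -0.2 -1.9] w 29.9 gf 59.6 q [ 0.47  0.23  1.98  0.02  0.93 -1.02]
axis pt rig [-170.1   95.4  177.7] [-0.04  0.08  0.03]
tray centre world [ 522.6 -292.8   20. ] rig [ -37.  -415.1   20. ] edges 193.6 -15.2 257.8 -104.3
```

View pics/c11.png

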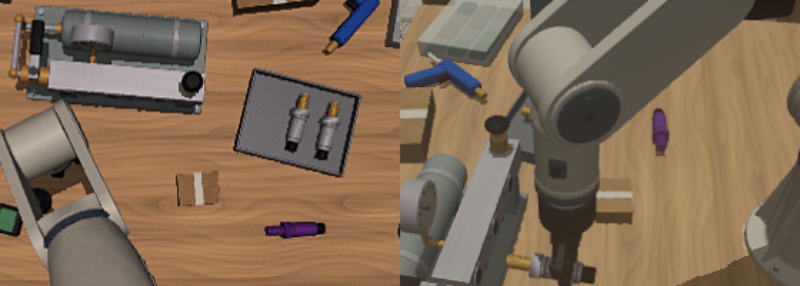

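All three are out. Two lie in the tray at (297,122) and (328,130), and the third is held with its shank clear. I carry the third to the left third of the tray.

{"method": "send_rows", "body": {"deltas": [[[-0.011,-0.0398,0],[0,0,0],0.02],[[-0.011,-0.0398,0],[0,0,0],0.02],[[-0.011,-0.0398,0],[0,0,0],0.02],[[-0.011,-0.0398,0],[0,0,0],0.02],[[-0.011,-0.0398,0],[0,0,0],0.02],[[-0.011,-0.0398,0],[0,0,0],0.02],[[-0.011,-0.0398,0],[0,0,0],0.02],[[-0.011,-0.0398,0],[0,0,0],0.02],[[-0.011,-0.0398,0],[0,0,0],0.02],[[-0.011,-0.0398,0],[0,0,0],0.02],[[-0.0105,-0.0396,0],[0,0,0],0.02],[[0,0,0],[0,0,0.0855],0.02]]}}

```text
time_s: 52.65
position: [519.2, -222.3, 156.3]
ee_rot: [0.091, 0.996, 0.007, -0.001]
contact_force: [0.7, 1.4, -1.3]
gripper_width: 29.2
grip_force: 86.1
```

{"method": "send_rows", "body": {"deltas": [[[0,0,0.03],[0,0,0.0855],0.02],[[0,0,0.03],[0,0,0],0.02],[[0,0,0],[0,0,0],0.02],[[0,0,0],[0,0,0],0.02]]}}

```text
time_s: 53.05
position: [518.2, -216.9, 96.9]
ee_rot: [0.131, 0.991, 0.008, -0.002]
contact_force: [0.0, 0.3, -1.3]
gripper_width: 28.7
grip_force: 86.2
```

```bash
python3 a.py
python3 - <<'E'
from tray import *
z=snap('top','top12')
cv2.imwrite('pics/c12.png',cv2.resize(z['p'][110:240,360:500,::-1],(560,520)))
E
```

```text
t 53.0 rig [ -48.7 -339.9   96.9] toolrot vs rig [ 0.008  0.022 -2.974] F [ 0.   0.3 -1.3] w 28.7 gf 86.2 q [-0.41  0.42  1.87  0.02  0.85 -1.73]
axis pt rig [ -48.6 -340.1  110.9] [-0.09  0.    0.01]
```

View pics/c12.png

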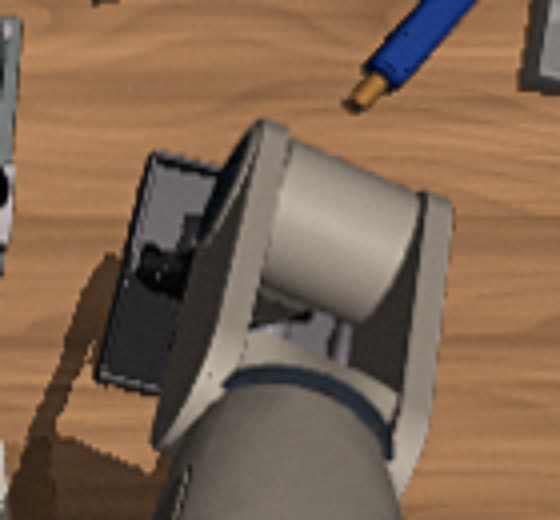

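The arm hides the sensor here: its shank tip is near (160,265) or out of sight. The grip force changed to 86 N, so I check from the side and wrist cameras before lowering.

Run:
```python
from tray import *
s=snap('side','s12'); w=snap('wrist','w12'); u=project(s,[get_state()['position']])[0]; print(u)
x,y=int(u[0]),int(u[1]); a=cv2.resize(s['p'][y-90:y+60,x-80:x+80],(426,400)); b=cv2.resize(w['p'],(374,234)); b=np.vstack([b,np.zeros((166,374,3),np.uint8)])
cv2.imwrite('pics/c13.png',np.hstack([a,b])[...,::-1])
```

```text
[303.08730766 138.77504408]
```

View pics/c13.png

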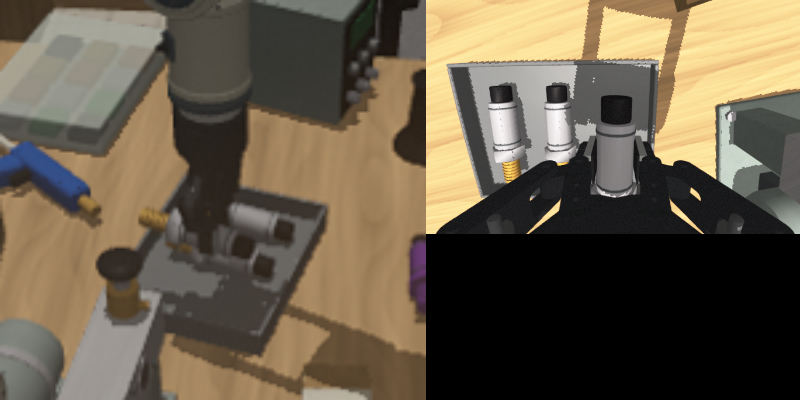

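Run:
```python
from tray import *
z=load('w12'); s=get_state(); W=cloud(z); r=R.from_quat(s['ee_rot']); T=r.inv().apply((W-s['position']).reshape(-1,3)).reshape(W.shape)
ok=~np.isnan(T[...,0])&(np.abs(T[...,1])<14)&(T[...,2]>-60)&(T[...,2]<25)
for x0 in range(-100,90,8):
    m=ok&(T[...,0]>=x0)&(T[...,0]<x0+8)
    if m.sum()>15:
        Q=T[m]; print(x0,m.sum(),'ztop(tool)',np.percentile(Q[:,2],3).round(1),'y',Q[:,1].min().round(1),Q[:,1].max().round(1))
```

```text
-44 25 ztop(tool) -20.2 y 9.8 14.0
-36 544 ztop(tool) -27.4 y -14.0 14.0
-28 911 ztop(tool) -27.0 y -13.8 13.8
-20 906 ztop(tool) -26.3 y -14.0 14.0
-12 1058 ztop(tool) -34.2 y -14.0 14.0
-4 1112 ztop(tool) -35.8 y -13.9 14.0
4 1165 ztop(tool) -36.6 y -14.0 14.0
12 1083 ztop(tool) -24.1 y -14.0 14.0
20 1261 ztop(tool) -23.1 y -14.0 14.0
28 961 ztop(tool) -19.2 y -12.7 12.1
36 1185 ztop(tool) -18.6 y -11.9 12.0
```

The sensor slipped slightly in the grip: tilted about 0.08 rad and 5 mm lower, but still held. I level it and lower gently.

{"method": "send_rows", "body": {"deltas": [[[0,0,0.02],[0,0.07,0],0.02],[[0,0,0.02],[0,0,0],0.02],[[0,0,0.02],[0,0,0],0.02],[[0,0,0.01],[0,0,0],0.02],[[0,0,0.006],[0,0,0],0.02],[[0,0,0],[0,0,0],0.02],[[0,0,0],[0,0,0],0.02]]}}

```text
time_s: 53.9
position: [516.1, -215.5, 23.0]
ee_rot: [0.131, 0.991, 0.011, -0.035]
contact_force: [-0.3, -0.3, -1.7]
gripper_width: 29.0
grip_force: 86.3
```

```bash
python3 a.py
```

```text
t 53.9 rig [ -50.9 -338.7   23. ] toolrot vs rig [ 0.105  0.029 -2.972] F [-0.3 -0.3 -1.7] w 29.0 gf 86.3 q [-0.4   0.56  1.86  0.01  0.79 -1.71]
axis pt rig [ -50.  -339.    36.9] [0.01 0.04 0.03]
```

{"method": "send_rows", "body": {"deltas": [[[0,0,0.004],[0,0,0],0.02],[[0,0,0.002],[0,0,0],0.02],[[0,0,0.002],[0,0,0],0.02],[[0,0,0],[0,0,0],0.02],[[0,0,0],[0,0,0],0.02]]}}

```text
time_s: 54.4
position: [514.9, -215.0, 15.0]
ee_rot: [0.131, 0.991, 0.012, -0.035]
contact_force: [-3.3, 0.4, 10.6]
gripper_width: 29.3
grip_force: 87.8
```

```bash
python3 a.py
```

```text
t 54.4 rig [ -52.2 -338.4   15. ] toolrot vs rig [ 0.107  0.03  -2.972] F [-3.3  0.4 10.6] w 29.3 gf 87.8 q [-0.4   0.57  1.86  0.01  0.78 -1.71]
axis pt rig [ -51.2 -338.7   28.9] [ 0.09  0.39 -0.05]
```

{"method": "send_rows", "body": {"deltas": [[[0,0,0],[0,0,0],0.05],[[0,0,0],[0,0,0],0.05],[[0,0,0],[0,0,0],0.05],[[0,0,-0.02],[0,0,0],0.05],[[0,0,-0.04],[0,0,0],0.05],[[0,0,-0.04],[0,0,0],0.05],[[0,0,-0.045],[0,0,0],0.05],[[0,0,-0.045],[0,0,0],0.05],[[0.03,0.035,0],[0,0,0],0.05],[[0.03,0.035,0],[0,0,0],0.05],[[0.03,0.035,0],[0,0,0],0.05],[[0.02,0.035,0],[0,0,0],0.05]]}}

```text
time_s: 55.6
position: [456.4, -56.0, 213.6]
ee_rot: [0.132, 0.991, 0.012, -0.036]
contact_force: [0.3, 1.0, 0.6]
gripper_width: 49.7
grip_force: 0.0
```

{"method": "send_rows", "body": {"deltas": [[[0,0.04,0],[0,0,0],0.05],[[0,0.04,0],[0,0,0],0.05],[[0,0.04,0],[0,0,0],0.05],[[0,0.04,0],[0,0,0],0.05],[[0,0,0],[0,0,0],0.05],[[0,0,0],[0,0,0],0.05],[[0,0,0],[0,0,0],0.05]]}}

```text
time_s: 56.3
position: [499.5, 96.3, 215.5]
ee_rot: [0.131, 0.991, 0.011, -0.036]
contact_force: [0.4, -0.3, -0.8]
gripper_width: 49.9
grip_force: 0.0
```

```bash
python3 a.py
python3 - <<'E'
from tray import *
z=snap('top','top14'); B=tray(z); W=cloud(z); C=B.mean(0)[:2]; a=np.radians(-15.2); u=np.array([np.cos(a),np.sin(a)]); v=np.array([-u[1],u[0]])
t=np.dstack([(W[...,:2]-C)@u,(W[...,:2]-C)@v,W[...,2]])
for y in(-70,0,70):
    Q=t[(np.abs(t[...,1]-y)<25)&(np.abs(t[...,0])<85)&(t[...,2]>18)]
    for k in range(-80,85,20):
        q=Q[(Q[:,0]>=k)&(Q[:,0]<k+20)]
        if len(q): print(y,k,len(q),q[:,1].mean().round(0),np.percentile(q[:,2],90).round(0),end=' | ')
    print()
L=rig(W).reshape(-1,3); b=L[(np.abs(L[:,1]+155)<15)&(np.abs(L[:,0])<15)]; print('bleed',np.nanmedian(b[:,2]))
L=L[(L[:,2]>172)&(L[:,2]<192)&(L[:,1]>140)&(L[:,1]<290)&(L[:,0]>-40)&(L[:,0]<130)]; print('lever',cv2.minAreaRect(L[:,:2].astype(np.float32)))
cv2.imwrite('pics/c14.png',cv2.resize(z['p'][90:300,170:500,::-1],(800,509)))
E
```

```text
t 56.3 rig [-97.3 -30.  215.5] toolrot vs rig [ 0.108  0.029 -2.972] F [ 0.4 -0.3 -0.8] w 49.9 gf 0.0 q [ 0.16  0.22  1.85  0.05  1.13 -1.17]
axis pt rig [-96.3 -30.3 229.5] [-0.08  0.01 -0.03]
tray centre world [ 522.6 -292.8   20. ] rig [ -37.  -415.1   20. ] edges 193.6 -15.2 257.8 -104.3
-70 -80 10 -70.0 35.0 | -70 -60 50 -68.0 37.0 | -70 -40 57 -68.0 40.0 | -70 -20 57 -67.0 43.0 | -70 0 61 -67.0 45.0 | -70 20 56 -67.0 47.0 | -70 40 39 -67.0 43.0 | -70 60 5 -66.0 39.0 | 
0 -80 13 -0.0 34.0 | 0 -60 55 2.0 39.0 | 0 -40 62 2.0 43.0 | 0 -20 65 3.0 42.0 | 0 0 66 2.0 45.0 | 0 20 56 2.0 45.0 | 0 40 40 1.0 41.0 | 0 60 13 1.0 42.0 | 
70 -80 30 75.0 34.0 | 70 -60 60 76.0 39.0 | 70 -40 64 76.0 42.0 | 70 -20 65 76.0 43.0 | 70 0 76 76.0 47.0 | 70 20 44 76.0 42.0 | 70 40 36 75.0 41.0 | 
bleed 223.28081141311475
lever ((44.7147216796875, 165.0526885986328), (117.6410140991211, 27.372201919555664), 0.01770944520831108)
```

View pics/c14.png

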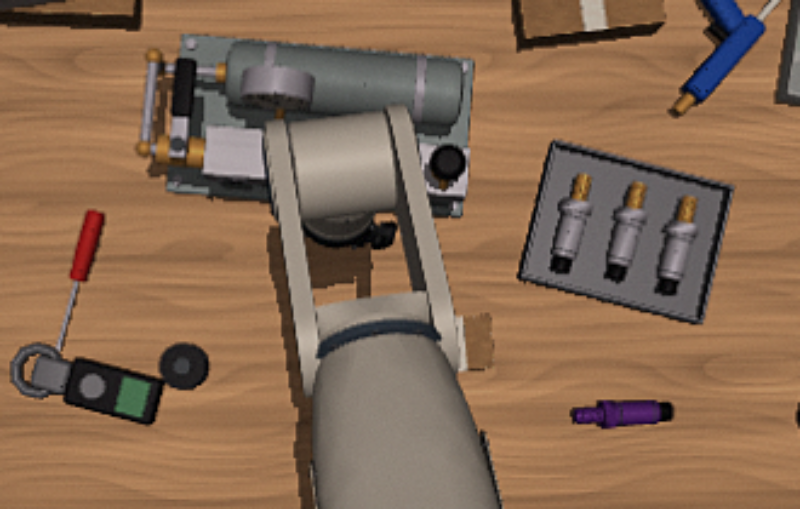

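All three sensors lie flat in the tray at (570,222), (627,230) and (678,245). The lever is closed, the plunger is up and the bystanders are in place. I hand in the job.

```bash
python3 -c "
from plant import finish_job
print(finish_job())"
```

```text
the job is handed in; nothing more can be done
None
```

I handed the job in after about 56 s of robot time; it returned no verdict. The valve was turned closed first, then the plunger was held on its stop for over a second. All three sensors were then unscrewed and laid flat and apart on the tray floor. In the last picture the valve was still closed, the plunger was up and the bystanders in view were in place.

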